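# Pile up the repaired boards for dispatch after a spill scare

### The job

The two solvent bottles have been knocked over, one of them across the tray carrier: first stand both upright in the steel spill tray, then stack every board tray in one square, flush pile in the middle of the carrier, lined up with it, and finish with the cover plate squarely on top. Any order of the trays will do; leave the other things on the bench where they are.

Things in the scene. Friction and masses are not known exactly. Their poses are not given: they have to be found in the camera images.
- tray1: shallow black antistatic tray with a small green circuit board in it, 96 (x) x 56 (y) x 16 (z) mm, 110 g, rigid, flat top and underside (rim and board within 4 mm of one level), no interlocking: trays simply lie on one another. Starts flat on the bench. Origin: centre of its underside; x along its length; a half turn makes no difference. Grip it by its long sides (56 mm apart). May be absent.
- tray2: shallow black antistatic tray with a small green circuit board in it, 96 (x) x 56 (y) x 16 (z) mm, 110 g, rigid, flat top and underside (rim and board within 4 mm of one level), no interlocking: trays simply lie on one another. Starts flat on the bench. Origin: centre of its underside; x along its length; a half turn makes no difference. Grip it by its long sides (56 mm apart). May be absent.
- tray3: shallow black antistatic tray with a small green circuit board in it, 96 (x) x 56 (y) x 16 (z) mm, 110 g, rigid, flat top and underside (rim and board within 4 mm of one level), no interlocking: trays simply lie on one another. Starts flat on the bench. Origin: centre of its underside; x along its length; a half turn makes no difference. Grip it by its long sides (56 mm apart). May be absent.
- tray4: shallow black antistatic tray with a small green circuit board in it, 96 (x) x 56 (y) x 16 (z) mm, 110 g, rigid, flat top and underside (rim and board within 4 mm of one level), no interlocking: trays simply lie on one another. Starts flat on the bench. Origin: centre of its underside; x along its length; a half turn makes no difference. Grip it by its long sides (56 mm apart). May be absent.
- tray5: shallow black antistatic tray with a small green circuit board in it, 96 (x) x 56 (y) x 16 (z) mm, 110 g, rigid, flat top and underside (rim and board within 4 mm of one level), no interlocking: trays simply lie on one another. Starts flat on the bench. Origin: centre of its underside; x along its length; a half turn makes no difference. Grip it by its long sides (56 mm apart). May be absent.
- cover: the black cover plate of the tray pile: plate 96 (x) x 56 (y) x 8 (z) mm with a grip bar on top in the middle, the bar 50 mm long (along x), 14 mm wide (y) and 22 mm high, so 30 mm high in all; 60 g. Flat underside. Starts flat on the bench. Origin: centre of its underside; a half turn makes no difference.
- carrier: flat aluminium tray carrier, fixed to the bench (it does not move), 124 (x) x 70 (y) mm, its flat deck 8 mm above the bench; each end (at x = +-60 mm) is folded up 12 mm above the deck, leaving 116 mm between the ends; its long sides are open. Origin: centre of its underside on the bench; x along its length.
- spill: the steel spill tray in which the bottles are kept, fixed: shallow open tray 190 (x) x 100 (y) mm, 14 mm high, walls and floor 4 mm thick (inside 182 x 92 mm). Room for both bottles side by side along x. Origin: centre of its underside on the bench.
- bottle_big: the bigger square white solvent bottle, black screw cap; starts lying on a flat side across the carrier's deck, cap roughly towards the robot. Square body 46 x 46 mm, 70 mm long, then a round cap 26 mm across, 25 mm long: 95 mm in all, about 130 g. Origin: on its long axis, half way between base and cap end; x runs from base to cap (up when it stands), y and z are normal to its flat sides.
- bottle_small: the smaller square white solvent bottle, black screw cap; starts lying on a flat side on the bench, cap roughly towards the robot. Square body 40 x 40 mm, 62 mm long, then a round cap 24 mm across, 21 mm long: 83 mm in all, about 90 g. Origin: on its long axis, half way between base and cap end; x runs from base to cap (up when it stands), y and z are normal to its flat sides.
- reel: bystander: metal reel of solder standing on its flange, 52 mm diameter, 42 mm high; origin centre of its underside.
- capacitor: bystander: capacitor can, 25 mm diameter, 38 mm high, standing; origin centre of its underside.
- power_module: bystander: black power module with three metal terminals, 64 x 34 x 25 mm; origin centre of its underside.
- cutters: bystander: side cutters with red handles, lying, 145 mm long, 12 mm high; origin near the middle.
- screwdriver: bystander: screwdriver 170 mm long, lying; origin near the middle.
Things that resemble listed ones, but are neither listed nor needed, are in the scene too. Leave any yellow look-alike of the tray5 alone.

How it is judged (in metres and radians):
On the way, in this order (a step that is already met when the one before it is completed fails the run):
1. both bottles stand upright in the spill tray (angle between each of bottle_big, bottle_small's own x axis and vertical below 0.1 rad and z of bottle_big in the frame of spill below 0.062 m and x of bottle_big in the frame of spill between -0.076 and 0.076 m and y of bottle_big in the frame of spill between -0.032 and 0.032 m and z of bottle_small in the frame of spill below 0.056 m and x of bottle_small in the frame of spill between -0.076 and 0.076 m and y of bottle_small in the frame of spill between -0.032 and 0.032 m), for 0.2 s.
2. all board trays lie in one square pile on the carrier (horizontal distance between each of tray1, tray2, tray3, tray4, tray5 and carrier below 0.009 m and angle between the x axis of each of tray1, tray2, tray3, tray4, tray5 and the x axis of carrier, either way round below 0.1 rad and angle between each of tray1, tray2, tray3, tray4, tray5's own z axis and vertical below 0.08 rad and horizontal distance between tray1 and tray2 below 0.007 m and horizontal distance between each of tray1, tray2 and tray3 below 0.007 m and horizontal distance between each of tray1, tray2, tray3 and tray4 below 0.007 m and horizontal distance between each of tray1, tray2, tray3, tray4 and tray5 below 0.007 m), for 0.2 s.
3. the cover plate lies squarely on top of the pile (horizontal distance between cover and carrier below 0.009 m and angle between the x axis of cover and the x axis of carrier, either way round below 0.1 rad and angle between cover's own z axis and vertical below 0.08 rad and horizontal distance between cover and tray1 below 0.007 m and horizontal distance between cover and tray2 below 0.007 m and horizontal distance between cover and tray3 below 0.007 m and horizontal distance between cover and tray4 below 0.007 m and horizontal distance between cover and tray5 below 0.007 m and z of cover in the frame of tray1 above 0.01 m and z of cover in the frame of tray2 above 0.01 m and z of cover in the frame of tray3 above 0.01 m and z of cover in the frame of tray4 above 0.01 m and z of cover in the frame of tray5 above 0.01 m), for 0.2 s.
At the end, for the whole second after the job is handed in: Bottles upright within 0.1 rad on the spill tray's floor; all trays level, right way up, in one pile within 9 mm of the carrier's centre, 7 mm of one another and 0.1 rad of its long axis (either way round); cover on top within the same limits; all released and at rest (all of step 1 and all of step 2 and all of step 3 and linear speed of each of tray1, tray2, tray3, tray4, tray5, cover, bottle_big, bottle_small below 0.02 m/s); the robot touches nothing.
It fails at once if one of the other loose things on the bench is pushed more than 30 mm from its place (distance of any of reel, capacitor, power_module, cutters, screwdriver from where it was at the start of the episode above 0.03 m).
Of tray1, tray2, tray3, tray4, tray5 only 3 to 5 are there at a start; the rules pass over those that are not, and their reading is None.
At some moment in a run one of tray1, tray2, tray3, tray4, tray5, cover may be knocked a few centimetres aside while the robot is not near it.
Once in a run the grip may slacken for a moment while it holds something.
It also fails if it takes over 210 s, if anything falls off the work surface, if the arm or the gripper's body presses on something with over 40 N, if the wrist force passes 120 N, or if a joint passes its speed limit or range.

### The arm

A 7-joint arm with a two-finger parallel gripper is mounted at the origin on the work surface. World frame = base frame: x ahead of the robot, y to its left, z up, the work surface at z = 0. Lengths are in mm, angles in rad, forces in N, time in s.
With the tool pointing down it reaches from about 400 to 875 mm from the base axis. Payload 19.3 kg.
Tool frame: the origin (TCP) lies at the very end of the fingers, on their centre line; the grasp point (between the pads) lies 19 mm behind it (grip_point_offset is the z of the grasp point in the tool frame, in mm); z points along the fingers, x is the direction in which the jaws open and shut, and the axes are right-handed (so a half turn about z gives the same grasp; the last joint's range is limited). The gripper opens to 85 mm and grips with 20 to 120 N. Pads are 22 mm wide; open, the fingers measure 114 mm over their backs; the gripper's body (76 mm by 85 mm) begins 54 mm behind the grasp point. The pads swing forward as they close: fully open they stand 13 mm farther back than shut.
Start: joints at [1.117, 0.521, -0.036, 1.599, 0.021, 1.021, -0.113], TCP at [234.001, -579.533, 231.291] pointing down, gripper open.
Joint ranges: [-2.91, 2.91], [-0.3, 2.13], [-1.5, 1.42], [0.17, 2.43], [-1.26, 4.41], [0.16, 1.93], [-2.52, 2.52]. Speed limits (rad/s): [1.89, 1.89, 2.39, 2.39, 3.01, 3.01, 3.01].

### API

Orientations are given as a 3x3 rotation matrix whose columns are the frame's x, y, z axes.
In Python, from workcell import movep, movel, goto_joints, open_gripper, clamp, wait, inverse_kinematics, read_state, camera, PlanningError, finish_job, grip_point_offset gives the robot as it stands. Calls block until the motion is done:
- movep(position, orientation): joint-space move of the TCP to a pose.
- movel(position, frame=None, max_speed=150, guard=None): straight line of the TCP; frame=None keeps the orientation; max_speed is the mean speed in mm/s. With guard (N) it stops when the force on the tool has changed by that much, and returns True; else False.
- goto_joints(angles): joint-space move.
- open_gripper() and clamp(): open the fingers fully, or close them until they stop; the grip force is fixed at half the most.
- wait(seconds).
- inverse_kinematics(position, orientation): joint angles nearest the present ones, or None.
- read_state(): the state.
- camera(name): name is "scene" or "top" or "wrist"; returns a dict with "image" (384x512x3 uint8, blue, green, red), "range_z" (384x512 float32, mm along the optical axis (not along the pixel's ray), 0 where there is no reading), "fx", "fy", "cx", "cy" (pixels), "cam_to_world" (4x4, takes a point from camera to world coordinates). Camera axes: x right, y up, looking along -z (the intrinsics and any distortion apply to the point x, -y, -z); pixel columns grow to the right and rows downward; lengths in mm; the calibration is good to about 2 mm. A picture is of the moment at which its call begins.
A pose or a line that the arm cannot do raises PlanningError and nothing moves.
- finish_job(): hands the job in, once; it reports no verdict.
The state is a dict: "time": time; "qpos": joint angles; "qvel": joint speeds; "joint_efforts": joint torques, N m; "eef_pos": TCP position; "tool_rot": TCP orientation; "ft_force": force on the tool from outside, world axes, zero at the start; "torque": the same for the moment, N m; "finger_gap": finger opening in mm.
Only numpy, scipy, OpenCV 4.12 (cv2) and the standard library are available. Lean on these libraries where they do the work, as an engineer would, in place of code of your own. Each camera call takes 0.05 s, during which the arm holds its last target.

## Working session

There is one attempt and no reset: what is moved stays moved. The work goes in short steps, each a Python script; the robot and the scene stay as the last script left them, time stands still between calls to the robot, and variables do not carry over. Pictures are saved under pics/ and viewed, and the job is handed in when it is done.

```bash
ls; mkdir -p pics; python3 - <<'E'
from workcell import *
import cv2,numpy as np
for n in ["scene","top","wrist"]:
    c=camera(n); cv2.imwrite(f"pics/{n}0.png",c["image"]); print(n,c["fx"],c["fy"],c["cx"],c["cy"],np.round(c["cam_to_world"],3).tolist(),[k for k in c if k not in("image","range_z")])
s=read_state(); print(s, grip_point_offset)
E
```

```text
pics
scene 479.39375857299126 479.39375857299126 254.7976904550326 194.7668784441215 [[-0.286, -0.528, 0.8, 1530.869], [0.958, -0.148, 0.245, 318.051], [-0.011, 0.836, 0.548, 713.29], [0.0, 0.0, 0.0, 1.0]] ['fx', 'fy', 'cx', 'cy', 'cam_to_world']
top 386.8454010501592 386.8454010501592 253.40717479257322 193.21484844119894 [[0.028, 0.999, -0.045, 507.817], [-0.999, 0.026, -0.025, -1.381], [-0.023, 0.046, 0.999, 1059.413], [0.0, 0.0, 0.0, 1.0]] ['fx', 'fy', 'cx', 'cy', 'cam_to_world']
wrist 274.5359891752917 274.5359891752917 252.79198787619833 190.50442616623113 [[0.375, 0.876, 0.303, 311.66], [-0.927, 0.354, 0.122, -547.969], [-0.001, -0.327, 0.945, 373.226], [0.0, 0.0, 0.0, 1.0]] ['fx', 'fy', 'cx', 'cy', 'cam_to_world']
{'time': 0.15, 'qpos': array([ 1.11680111,  0.52185832, -0.03632654,  1.59984761,  0.02116932,
        1.02115664, -0.11280212]), 'qvel': array([-8.40874920e-05, -1.96676062e-03,  8.77909862e-04, -1.95344970e-03,
        9.39922617e-04, -1.45652731e-03, -5.75895541e-04]), 'joint_efforts': array([ 2.36156280e-03, -9.27389789e+01,  1.98067702e+00, -3.70050967e+01,
        1.79723126e-02,  6.37458186e-03,  2.14074458e-05]), 'eef_pos': array([ 233.90860562, -579.29993025,  230.88021149]), 'tool_rot': array([[ 3.74412646e-01, -9.27262119e-01, -3.64683748e-04],
       [-9.27261768e-01, -3.74412822e-01,  8.07999038e-04],
       [-8.85769171e-04,  3.56322386e-05, -9.99999607e-01]]), 'ft_force': array([ 0.17270526, -0.44186639, -0.99236381]), 'torque': array([-0.01618802,  0.01070938, -0.04997753]), 'finger_gap': 85.3506136891195} -18.700000000000003
```

View pics/scene0.png

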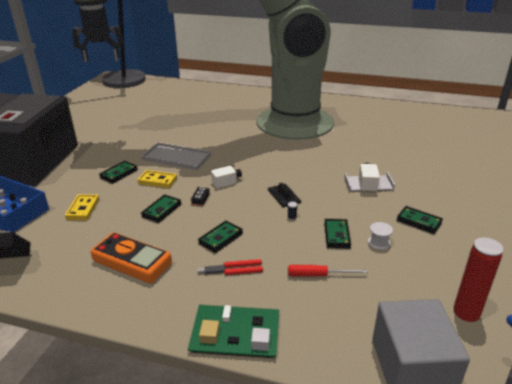

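View pics/top0.png

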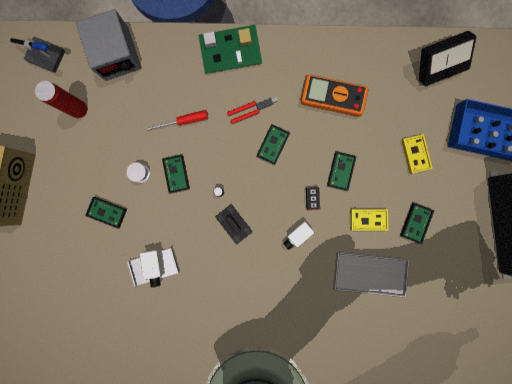

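View pics/wrist0.png

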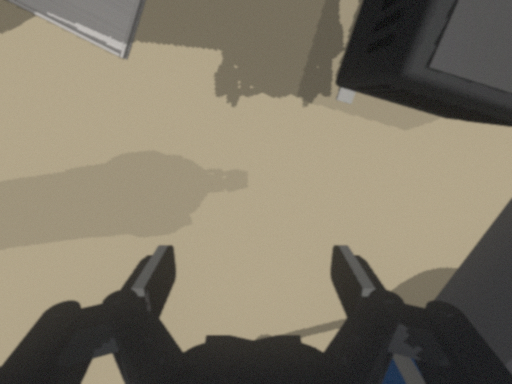

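```bash
cat > h.py <<'E'
from workcell import *
import cv2,numpy as np
def rays(c):
    v,u=np.mgrid[0:384,0:512].astype(float)
    d=np.stack([(u-c["cx"])/c["fx"],-(v-c["cy"])/c["fy"],-np.ones_like(u)],-1)
    return d
def cloud(c):
    M=np.array(c["cam_to_world"]); p=rays(c)*c["range_z"][...,None]
    return p@M[:3,:3].T+M[:3,3]
def onplane(c,uv,z):
    M=np.array(c["cam_to_world"]); uv=np.atleast_2d(np.asarray(uv,float))
    d=np.stack([(uv[:,0]-c["cx"])/c["fx"],-(uv[:,1]-c["cy"])/c["fy"],-np.ones(len(uv))],-1)@M[:3,:3].T
    t=(z-M[2,3])/d[:,2]
    return (M[:3,3]+d*t[:,None])[:,:2]
def project(c,P):
    M=np.array(c["cam_to_world"]); p=(np.atleast_2d(P)-M[:3,3])@M[:3,:3]
    return np.stack([c["cx"]+c["fx"]*p[:,0]/-p[:,2], c["cy"]-c["fy"]*p[:,1]/-p[:,2]],-1)
def rect(pts):
    (cx,cy),(w,h),a=cv2.minAreaRect(np.asarray(pts,np.float32))
    if w<h: w,h=h,w; a+=90
    a=(a+90)%180-90
    return cx,cy,w,h,a
def Rdown(yaw):  # tool x (jaw dir) at world angle yaw
    c,s=np.cos(yaw),np.sin(yaw)
    return np.array([[c,s,0],[s,-c,0],[0,0,-1.]])
def save(name,img,crop=None,k=1):
    if crop: u0,v0,u1,v1=crop; img=img[v0:v1,u0:u1]
    if k!=1: img=cv2.resize(img,None,fx=k,fy=k,interpolation=cv2.INTER_CUBIC)
    cv2.imwrite("pics/"+name,img)
E
python3 - <<'E'
from h import *
c=camera("top"); P=cloud(c); img=c["image"]
Z=P[...,2]
print("bench z samples", [round(float(np.median(Z[v-5:v+5,u-5:u+5])),1) for u,v in [(60,250),(250,90),(220,300),(330,230),(450,180),(130,140)]], Z[200:210,270:280].std())
np.save("top0.npy",P); 
m=((Z>6)&(c["range_z"]>0)).astype(np.uint8)
n,l,st,ce=cv2.connectedComponentsWithStats(m)
for i in range(1,n):
    if 40<st[i,4]<6000:
        q=P[l==i]; 
        print(np.round(ce[i]),st[i,4],"rect",np.round(rect(q[:,:2]),1),"z",np.round(np.percentile(q[:,2],[10,50,90]),1))
save("topcrop1.png",img,(70,110,270,300),4)
save("topcrop2.png",img,(255,110,455,300),4)
E
```

```text
bench z samples [0.5, -0.2, 0.1, 0.1, 0.5, 0.7] 2.0681790480852937
[108.  45.] 3029 rect [929.8 416.7 146.6 110.4  20.1] z [ 42.8  98.9 101.8]
[230.  49.] 2300 rect [952.2 100.1 160.1 112.  -78.6] z [11.7 14.6 32.5]
[446.  58.] 2069 rect [ 916.1 -469.1  134.    88.4  -67.9] z [ 38.5  78.  100.1]
[41. 53.] 991 rect [929.1 625.2 168.   70.7  68.5] z [ 17.2  21.1 109.4]
[334.  95.] 1978 rect [ 825.1 -186.1  169.7   80.8   78.8] z [30.5 36.7 41.1]
[60. 99.] 1037 rect [775.8 517.9  51.   50.7  -5.5] z [ 37.4 135.5 170.8]
[250. 109.] 397 rect [788.3  33.1 141.8  36.  -66. ] z [ 7.8 11.1 13.6]
[477. 127.] 1203 rect [ 737.8 -592.5  169.8  122.    77.8] z [11.6 33.6 54.4]
[186. 119.] 361 rect [746.7 238.9 168.3  24.8 -75.3] z [14.3 21.8 26.3]
[480. 120.] 43 rect [ 770.8 -582.3   30.6   13.8  -64.5] z [ 7.9 23.8 29.3]
[496. 123.] 44 rect [ 760.4 -623.1   25.1   14.4  -71.5] z [14.1 26.1 29.3]
[273. 144.] 732 rect [690.  -25.1  96.6  55.8 -24. ] z [10.3 13.3 16.4]
[477. 131.] 44 rect [ 738.8 -575.1   32.    14.3  -80.4] z [12.3 26.  29.6]
[494. 134.] 42 rect [ 727.2 -618.6   27.5   12.3   85. ]
[... 588 characters left out ...]
22.6   2.4] z [26.  37.6 40.4]
[313. 199.] 296 rect [ 544.5 -135.3   61.2   34.2    3.9] z [17.  20.4 24. ]
[105. 212.] 762 rect [492.2 426.3  98.4  56.6  70.9] z [10.9 13.7 17. ]
[417. 223.] 811 rect [ 486.4 -416.1   96.2   58.2  -19.6] z [10.1 13.2 16.7]
[233. 224.] 663 rect [469.8  76.4  95.7  56.   39.5] z [ 6.7  9.  28.7]
[369. 220.] 771 rect [ 491.3 -288.    96.3   53.7  -88.4] z [10.1 13.3 16.4]
[298. 235.] 449 rect [442.2 -95.6  82.9  40.6 -47.4] z [28.2 39.3 41.9]
[153. 267.] 1314 rect [347.7 288.8 127.7  96.  -75.5] z [ 7.6 22.4 55.4]
[372. 275.] 480 rect [ 346.9 -295.9  191.2  100.5   85.9] z [ 7.  12.6 15.6]
[256. 370.] 2206 rect [ 92.    4.3 247.3  83.6 -87.8] z [ 9.2 13.7 40. ]
```

View pics/topcrop1.png

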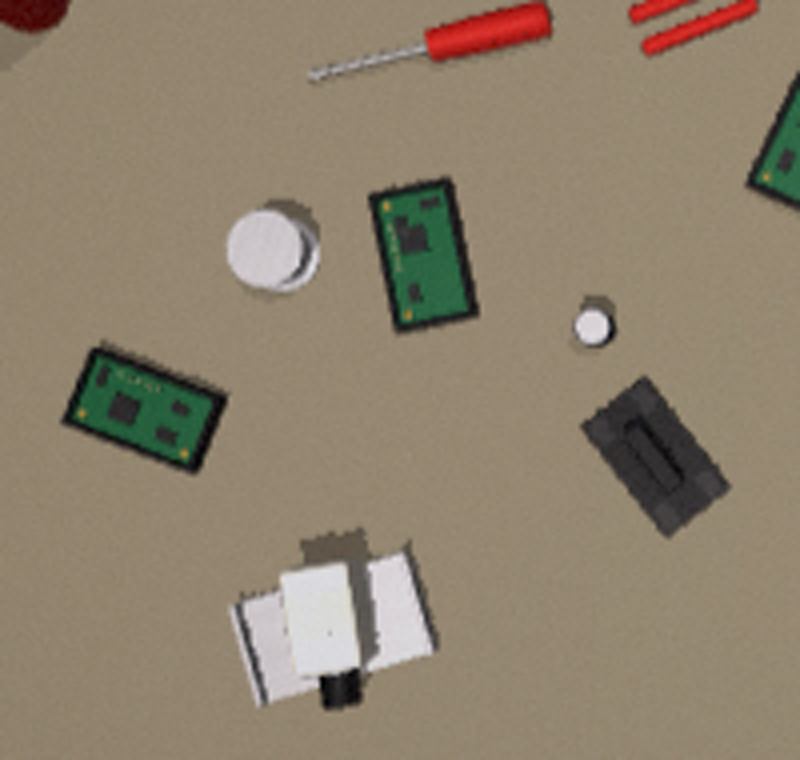

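View pics/topcrop2.png

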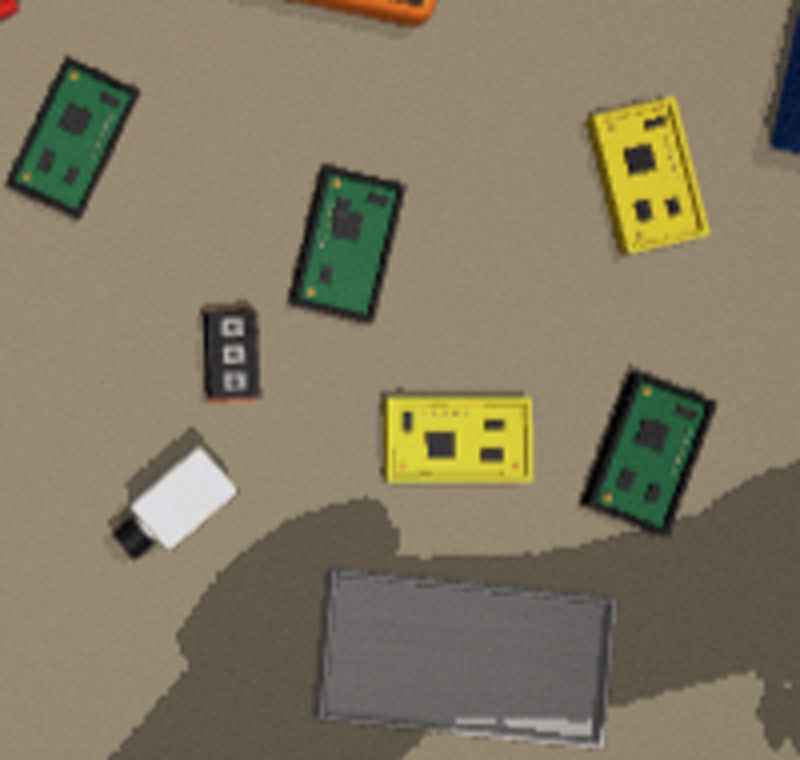

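Green trays in the top image are at (106,212), (176,173), (273,144), (342,171) and (417,222), so there are five. The look-alikes to leave are the yellow pair at (417,154) and (369,220). The cover is at (234,224); the black power module at (313,198) could be mistaken for it. The big bottle is on the carrier at (152,266), the small one at (298,235), and the spill tray is at (371,274). The crops confirm all of these.

Next I'll find the bottle poses and check the IK for tilted grasps.

```bash
cat >> h.py <<'E'
def Rtool(jaw,zdir):
    z=np.asarray(zdir,float); z/=np.linalg.norm(z)
    x=np.asarray(jaw,float); x=x-z*(x@z); x/=np.linalg.norm(x)
    return np.column_stack([x,np.cross(z,x),z])
def Rtilt(az,tilt,flip=False):
    """tool z tilted from down by tilt toward horizontal azimuth az; jaw horizontal"""
    z=np.array([np.sin(tilt)*np.cos(az),np.sin(tilt)*np.sin(az),-np.cos(tilt)])
    j=np.array([-np.sin(az),np.cos(az),0])*(-1 if flip else 1)
    return Rtool(j,z)
GP=-grip_point_offset
def tcp(grasp,R): return np.asarray(grasp)+R[:,2]*GP
E
python3 - <<'E'
from h import *
P=np.load("top0.npy"); img=cv2.imread("pics/top0.png"); Z=P[...,2]
uv=np.zeros((384,512,2)); 
v,u=np.mgrid[0:384,0:512]
def reg(u0,v0,u1,v1): return (u>=u0)&(u<u1)&(v>=v0)&(v<v1)
def fit(name,r,zt,black):
    w=(img.min(2)>130)&(Z>zt)&r
    k=(img.max(2)<90)&(Z>black)&r
    a=P[w]; b=P[k]
    print(name,"body",np.round(rect(a[:,:2]),1),"z",np.median(a[:,2]),"cap",b.mean(0).round(1), len(a),len(b))
fit("big",reg(120,240,190,295),46,25)
fit("small",reg(280,215,320,255),34,20)
az_s=np.radians(-47.4)
for nm,g,az in [("small",(440,-93,26),az_s),("big",(352,293,40),np.radians(0))]:
  for t in (20,30,40,50):
    print(nm,t,[ (inverse_kinematics(tcp(np.array(g)+[0,0,dz],R),R) is not None) for f in (0,1) for dz in (0,80) for R in [Rtilt(az,np.radians(t),f)]])
for y in (-246,-346):
  for azd in (0,-20,-40,-60,-90):
    print(y,azd,[(t,f,inverse_kinematics(tcp([347,y,46+dz],R),R) is not None) for t in (40,50,60) for f in (0,1) for dz in (0,80) for R in [Rtilt(np.radians(azd),np.radians(t),f)]])
E
```

```text
big body [412.4 149.9 350.3  72.6 -69.5] z 54.40415135323644 cap [315.6 275.9  40.7] 464 87
small body [482.3 -70.3 133.5  61.3  45. ] z 39.93726722491692 cap [421.  -70.6  29.1] 355 56
small 20 [True, True, True, True]
small 30 [False, False, False, False]
small 40 [False, False, False, False]
small 50 [False, False, False, False]
big 20 [True, True, True, True]
big 30 [True, True, True, True]
big 40 [False, False, False, False]
big 50 [False, False, False, False]
-246 0 [(40, 0, False), (40, 0, False), (40, 1, False), (40, 1, False), (50, 0, False), (50, 0, False), (50, 1, False), (50, 1, False), (60, 0, False), (60, 0, False), (60, 1, False), (60, 1, False)]
-246 -20 [(40, 0, False), (40, 0, False), (40, 1, False), (40, 1, False), (50, 0, False), (50, 0, False), (50, 1, False), (50, 1, False), (60, 0, False), (60, 0, False), (60, 1, False), (60, 1, False)]
-246 -40 [(40, 0, False), (40, 0, False), (40, 1, False), (40, 1, False), (50, 0, False), (50, 0, False), (50, 1, False), (50, 1, False), (60, 0, False), (60, 0, False), (60, 1, False), (60, 1, False)]
-246 -60 [(40, 0, False), 
[... 649 characters left out ...]
0, False), (50, 1, False), (50, 1, False), (60, 0, False), (60, 0, False), (60, 1, False), (60, 1, False)]
-346 -40 [(40, 0, False), (40, 0, False), (40, 1, False), (40, 1, False), (50, 0, False), (50, 0, False), (50, 1, False), (50, 1, False), (60, 0, False), (60, 0, False), (60, 1, False), (60, 1, False)]
-346 -60 [(40, 0, False), (40, 0, False), (40, 1, False), (40, 1, False), (50, 0, False), (50, 0, False), (50, 1, False), (50, 1, False), (60, 0, False), (60, 0, False), (60, 1, False), (60, 1, False)]
-346 -90 [(40, 0, True), (40, 0, True), (40, 1, True), (40, 1, True), (50, 0, True), (50, 0, True), (50, 1, True), (50, 1, True), (60, 0, True), (60, 0, True), (60, 1, True), (60, 1, True)]
```

```bash
python3 - <<'E'
from h import *
P=np.load("top0.npy"); img=cv2.imread("pics/top0.png"); Z=P[...,2]
v,u=np.mgrid[0:384,0:512]
def reg(u0,v0,u1,v1): return (u>=u0)&(u<u1)&(v>=v0)&(v<v1)
def fit(name,r,z0,z1,cz0,cz1):
    w=(img.min(2)>110)&(Z>z0)&(Z<z1)&r
    w=cv2.morphologyEx(w.astype(np.uint8),cv2.MORPH_OPEN,np.ones((3,3)))>0
    k=(img.max(2)<90)&(Z>cz0)&(Z<cz1)&r
    a=P[w]; b=P[k]
    R=rect(a[:,:2]); d=b.mean(0)[:2]-np.array(R[:2])
    print(name,"body",np.round(R,1),"z",np.median(a[:,2]),"cap",b.mean(0).round(1), len(a),len(b),"capdir",np.degrees(np.arctan2(d[1],d[0])).round(1))
fit("big",reg(120,240,190,295),47,62,30,50)
fit("small",reg(280,215,320,255),33,47,22,38)
w=[np.degrees(np.arctan2(z[1],z[0])) for z in [(1,0)]]
for y in (-246,-346):
  for azd in range(-180,180,15):
    s=[]
    for t in (60,65,70,75):
      for f in (0,1):
        R=Rtilt(np.radians(azd),np.radians(t),f)
        if all(inverse_kinematics(tcp([347,y,57+dz],R),R) is not None for dz in (0,80)): s.append((t,f))
    if s: print(y,azd,s)
for nm,g in [("small",(440,-93,26)),("big",(352,293,40))]:
  for t in (15,20,25,30,35):
    print(nm,t,[azd for azd in range(-90,30,10) if inverse_kinematics(tcp(g,Rtilt(np.radians(azd),np.radians(t))),Rtilt(np.radians(azd),np.radians(t))) is not None])
E
```

```text
big body [360.2 287.8  69.6  46.4  10.2] z 54.33171567606922 cap [314.8 276.2  41.1] 462 84 capdir -165.7
small body [ 449.3 -103.3   61.9   40.6  -47.4] z 39.88956916512643 cap [421.  -70.6  29.1] 344 56 capdir 130.9
-246 -180 [(60, 0), (60, 1), (65, 0), (65, 1), (70, 0), (70, 1), (75, 0), (75, 1)]
-246 -165 [(60, 0), (60, 1), (65, 0), (65, 1), (70, 0), (70, 1), (75, 0), (75, 1)]
-246 -150 [(60, 0), (60, 1), (65, 0), (65, 1), (70, 0), (70, 1), (75, 0), (75, 1)]
-246 -135 [(60, 0), (60, 1), (65, 0), (65, 1), (70, 0), (70, 1), (75, 0), (75, 1)]
-246 -120 [(60, 0), (60, 1), (65, 0), (65, 1), (70, 0), (70, 1), (75, 0), (75, 1)]
-246 -105 [(60, 0), (60, 1), (65, 0), (65, 1), (70, 0), (70, 1), (75, 0), (75, 1)]
-246 -90 [(60, 0), (60, 1), (65, 0), (65, 1), (70, 0), (70, 1), (75, 0), (75, 1)]
-246 30 [(60, 0), (60, 1), (65, 0), (65, 1), (70, 0), (70, 1), (75, 0), (75, 1)]
-246 45 [(60, 0), (60, 1), (65, 0), (65, 1), (70, 0), (70, 1), (75, 0), (75, 1)]
-246 60 [(60, 0), (60, 1), (65, 0), (65, 1), (70, 0), (70, 1), (75, 0), (75, 1)]
-246 75 [(60, 0), (60, 1), (65, 0), (65, 1), (70, 0), (70, 
[... 1774 characters left out ...]
1)]
-346 135 [(60, 0), (60, 1), (65, 0), (65, 1)]
-346 150 [(60, 0), (60, 1), (65, 0), (65, 1)]
-346 165 [(60, 0), (60, 1), (65, 0), (65, 1), (70, 0), (70, 1), (75, 0), (75, 1)]
small 15 [-90, -80, -70, -60, -50, -40, -30, -20, -10, 0, 10, 20]
small 20 [-90, -80, -70, -60, -50, -40, -30, 0, 10, 20]
small 25 [-90, -80, -70, -60, -50, 20]
small 30 [-90, -80, -70, -60, -50]
small 35 [-90, -80, -70, -60]
big 15 [-90, -80, -70, -60, -50, -40, -30, -20, -10, 0, 10, 20]
big 20 [-90, -80, -70, -60, -50, -40, -30, -20, -10, 0, 10, 20]
big 25 [-90, -80, -70, -60, -50, -40, -30, -20, -10, 0, 10]
big 30 [-90, -80, -70, -60, -50, -40, -30, -20, -10, 0]
big 35 [-90, -80, -70, -60, -50, -40, -30, -20, -10]
```

```bash
cat > bottle.py <<'E'
from h import *
S=np.array([346.9,-295.9]); SA=np.radians(85.9); sx=np.array([np.cos(SA),np.sin(SA)])
B=dict(big=dict(body=(360.2,287.8),az=np.radians(10.2),L=70,T=95,zax=31,zg=37,off=50,sx=-50),
       small=dict(body=(449.3,-103.3),az=np.radians(-47.4),L=62,T=83,zax=20,zg=25,off=44,sx=50))
def plan(nm,tilt,azp,f):
    b=B[nm]; d=np.array([np.cos(b['az']),np.sin(b['az'])]) # cap->base
    base=np.array(b['body'])+d*b['L']/2
    ctr=np.r_[base-d*b['T']/2,b['zax']]
    g=np.r_[base-d*b['off'],b['zg']]
    R=Rtilt(b['az'],tilt,f); p=tcp(g,R)
    o=R.T@(ctr-p); Rp=Rtilt(azp,np.pi/2-tilt,1-f)
    t=np.r_[S+sx*b['sx'],4+b['T']/2]
    return p,R,t-Rp@o,Rp
E
python3 - <<'E'
from bottle import *
q0=read_state()["qpos"]
up=np.array([0,0,1.])
for nm in B:
  for t in (18,22,25):
   for f in (0,1):
    for azp in (-94.1,-120,-150,-175,85.9):
     p,R,pp,Rp=plan(nm,np.radians(t),np.radians(azp),f)
     js=[inverse_kinematics(x,r) for x,r in [(p,R),(p+120*up,R),(pp+100*up,Rp),(pp,Rp)]]
     ok=[j is not None for j in js]
     if all(ok): print(nm,t,f,azp,np.round(pp), "d",np.round(js[2]-js[1],1))
E
```

```text
big 18 0 -94.1 [ 342. -358.   48.] d [-0.3  0.3  1.6  0.1  0.2  0.   1.8]
big 18 0 -120 [ 337. -356.   48.] d [ 0.5  0.4  0.6 -0.3  0.   0.9  2. ]
big 18 0 -150 [ 333. -352.   48.] d [ 0.5  0.4  0.8 -0.6 -0.4  1.   2. ]
big 18 0 -175 [ 332. -347.   48.] d [ 0.4  0.4  1.2 -0.9 -0.8  0.9  2.2]
big 18 0 85.9 [ 344. -334.   48.] d [ 1.3  0.5  0.7 -0.9 -1.6  0.8  1.2]
big 18 1 -94.1 [ 342. -358.   48.] d [ 1.9  0.5 -1.2 -0.   1.6  1.5  0.7]
big 18 1 -120 [ 337. -356.   48.] d [ 1.3  0.5 -0.2 -0.3  0.9  0.9  1. ]
big 18 1 -150 [ 333. -352.   48.] d [ 1.6  0.6 -0.4 -0.7  0.6  1.3  1.1]
big 18 1 -175 [ 332. -347.   48.] d [ 1.7  0.7 -0.4 -0.9  0.4  1.6  1.1]
big 18 1 85.9 [ 344. -334.   48.] d [ 2.4  0.7 -0.4 -0.9 -0.6  1.6  0.4]
big 22 0 -94.1 [ 343. -357.   47.] d [-0.2  0.5  1.5  0.1  0.2  0.   1.9]
big 22 0 -120 [ 338. -356.   47.] d [ 0.8  0.5  0.3 -0.3 -0.   1.1  2.1]
big 22 0 -150 [ 334. -351.   47.] d [ 0.8  0.5  0.5 -0.7 -0.4  1.1  2.1]
big 22 0 -175 [ 332. -347.   47.] d [ 0.8  0.6  0.7 -0.9 -0.7  1.2  2.2]
big 22 0 85.9 [ 344. -334.   47.] d [ 1.6  0.6  0.4 -0.9 -1.6  0.9  1.3]
bi
[... 1919 characters left out ...]
1.6  0.  -2.4 -0.  -1.6]
small 25 0 -120 [ 345. -256.   40.] d [ 0.5  0.6 -0.6 -0.3 -0.2  1.4  2.1]
small 25 0 -150 [ 340. -252.   40.] d [ 0.5  0.6 -0.4 -0.6 -0.5  1.4  2.1]
small 25 0 -175 [ 339. -247.   40.] d [ 0.6  0.7 -0.4 -0.8 -0.7  1.4  2. ]
small 25 0 85.9 [ 351. -234.   40.] d [ 1.2  0.6 -0.3 -0.7 -1.6  0.9  1.5]
small 25 1 -94.1 [ 350. -258.   40.] d [ 1.1  0.2 -1.6 -0.1  2.5  1.4 -0.4]
small 25 1 -120 [ 345. -256.   40.] d [ 0.6  0.2 -0.8 -0.3  2.   1.   0. ]
small 25 1 -150 [ 340. -252.   40.] d [ 0.9  0.3 -0.9 -0.6  1.7  1.3  0. ]
small 25 1 -175 [ 339. -247.   40.] d [ 1.1  0.4 -0.9 -0.8  1.5  1.5 -0. ]
small 25 1 85.9 [ 351. -234.   40.] d [ 1.6  0.3 -0.7 -0.7  0.4  1.5 -0.4]
```

```bash
cat >> bottle.py <<'E'
U=np.array([0,0,1.])
def pick(nm,tilt,azp,f):
    p,R,pp,Rp=plan(nm,tilt,azp,f)
    movep(p-R[:,2]*110+U*20,R)
    movel(p-R[:,2]*40,max_speed=200)
    hit=movel(p,max_speed=80,guard=12)
    print("hit",hit,"gap0",read_state()["finger_gap"])
    clamp(); s=read_state(); print("gap",s["finger_gap"],"f",s["ft_force"].round(1),"pos",s["eef_pos"].round(1),"want",p.round(1))
    movel(p+U*130,max_speed=150)
    s=read_state(); print("lifted gap",s["finger_gap"],"t",s["time"])
def place(nm,tilt,azp,f,dz=0):
    p,R,pp,Rp=plan(nm,tilt,azp,f)
    movep(pp+U*110,Rp)
    s=read_state(); print("gap",s["finger_gap"],"t",s["time"])
E
python3 - <<'E'
from bottle import *
pick("big",np.radians(20),np.radians(-120),0)
for n in ("scene","wrist"):
    save(n+"1.png",camera(n)["image"])
E
```

```text
hit False gap0 85.59212871915395
gap 44.983787986794276 f [-2.7 -2.2 12.8] pos [351.8 286.4  19.9] want [351.7 286.3  19.4]
lifted gap 45.28928466438318 t 5.9417
```

View pics/scene1.png

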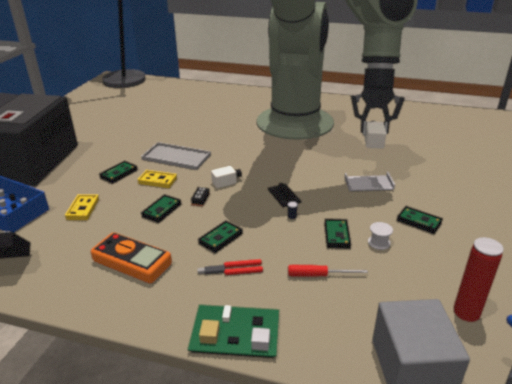

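View pics/wrist1.png

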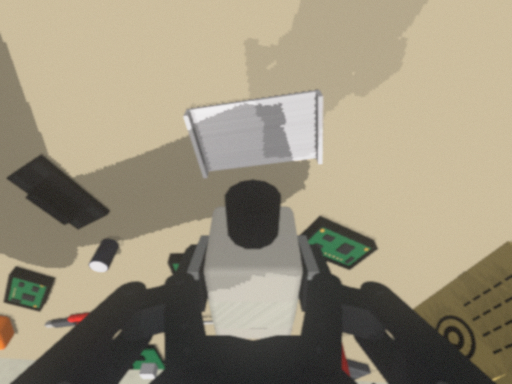

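The scene view shows the white bottle held at (375,135), and the wrist view shows it squarely between the fingers with the cap at (253,215). Next I'll turn it upright over the spill tray.

```bash
python3 - <<'E'
from bottle import *
place("big",np.radians(20),np.radians(-120),0)
for n in ("scene","top"):
    save(n+"2.png",camera(n)["image"])
E
```

```text
gap 45.24550878002055 t 8.275
```

View pics/scene2.png

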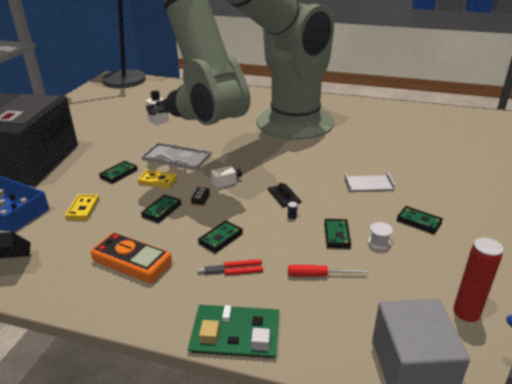

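View pics/top2.png

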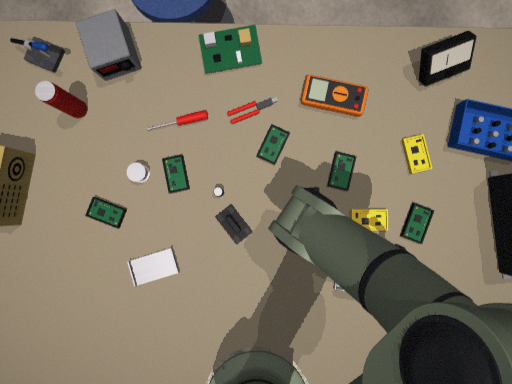

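```bash
python3 - <<'E'
from bottle import *
c=camera("top");P=cloud(c);Z=P[...,2]
for u,v in [(285,230),(295,215),(300,225),(315,235),(340,240),(330,215)]: print((u,v),P[v,u].round(0))
c2=camera("scene");Q=cloud(c2)
w=(Q[...,2]>60)&(Q[...,0]>300)&(Q[...,0]<650)&(Q[...,1]>-380)&(Q[...,1]<0)
q=Q[w]; 
for y0 in range(-380,0,40):
    k=q[(q[:,1]>=y0)&(q[:,1]<y0+40)]
    if len(k): print(y0,len(k),"zmin",np.percentile(k[:,2],2).round(),"x",np.percentile(k[:,0],[2,98]).round())
# carrier
v,u=np.mgrid[0:384,0:512]
img=c["image"]; r=(u>115)&(u<195)&(v>235)&(v<300)
m=(r&(img.min(2)>150)).astype(np.uint8)
m2=(r&(Z>5)).astype(np.uint8)
for mm in (m,m2):
    n,l,st,ce=cv2.connectedComponentsWithStats(mm); i=1+st[1:,4].argmax()
    pts=np.argwhere(l==i)[:,::-1]
    q=onplane(c,pts,8); print(len(pts),np.round(rect(q),1), np.median(Z[l==i]), "cloudrect",np.round(rect(P[l==i][:,:2]),1))
E
```

```text
(285, 230) [473. -45. 318.]
(295, 215) [502. -64. 313.]
(300, 225) [484. -71. 346.]
(315, 235) [469. -93. 386.]
(340, 240) [ 465. -127.  434.]
(330, 215) [ 504. -121.  370.]
-380 168 zmin 116.0 x [336. 405.]
-340 307 zmin 115.0 x [336. 444.]
-300 144 zmin 173.0 x [395. 442.]
-260 257 zmin 178.0 x [413. 467.]
-220 779 zmin 194.0 x [448. 490.]
-180 1470 zmin 220.0 x [443. 525.]
-140 1796 zmin 230.0 x [420. 555.]
-100 1620 zmin 234.0 x [443. 563.]
-60 971 zmin 228.0 x [452. 539.]
-20 46 zmin 246.0 x [472. 489.]
1127 [349.4 289.4 116.   71.9 -71.3] 8.422264355380776 cloudrect [399.4 164.4 388.6  76.6 -68. ]
1199 [347.7 291.7 129.2  70.9 -71.3] 8.764680190367471 cloudrect [398.4 167.2 394.5  76.6 -68. ]
```

```bash
cat >> bottle.py <<'E'
def lower(nm,tilt,azp,f):
    p,R,pp,Rp=plan(nm,tilt,azp,f)
    movel(pp+U*12,max_speed=120)
    f0=read_state()["ft_force"]
    hit=movel(pp-U*4,max_speed=20,guard=6); s=read_state()
    print("hit",hit,"dz",(s["eef_pos"]-pp).round(1),"df",(s["ft_force"]-f0).round(1))
def release(nm,tilt,azp,f):
    p,R,pp,Rp=plan(nm,tilt,azp,f)
    open_gripper(); q=read_state()["eef_pos"]
    movel(q-Rp[:,2]*90+U*10,max_speed=120)
    movel(q-Rp[:,2]*90+U*120,max_speed=200)
    print("t",read_state()["time"])
E
python3 - <<'E'
from bottle import *
lower("big",np.radians(20),np.radians(-120),0)
save("wrist3.png",camera("wrist")["image"]); save("scene3.png",camera("scene")["image"],(120,60,280,180),4)
E
```

```text
hit True dz [-0.1 -0.2  2.8] df [ 0.9 -0.1  8. ]
```

View pics/scene3.png

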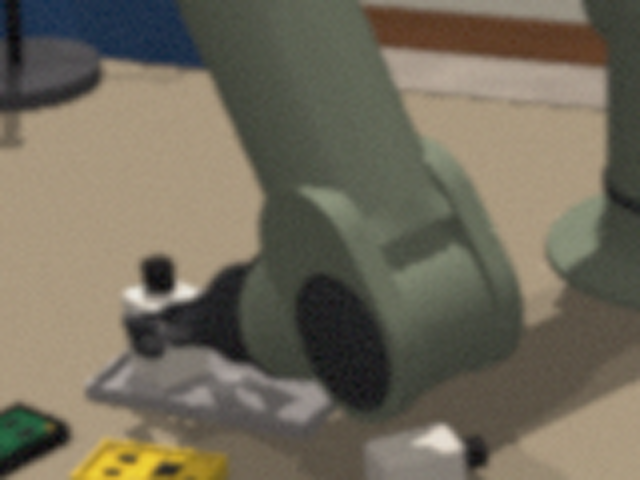

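View pics/wrist3.png

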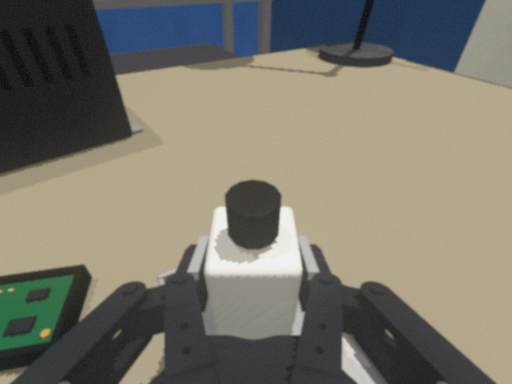

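The bottle is upright and seated; contact came 2.8 mm above nominal, which is plausible slip or calibration error. Releasing it.

```bash
python3 - <<'E'
from bottle import *
release("big",np.radians(20),np.radians(-120),0)
save("wrist4.png",camera("wrist")["image"])
c=camera("top"); np.save("top4.npy",cloud(c)); save("top4.png",c["image"])
P=cloud(c);Z=P[...,2]; v,u=np.mgrid[0:384,0:512]
k=(Z>55)&(Z<85)&(abs(P[...,0]-343)<60)&(abs(P[...,1]+346)<60); print(k.sum(), np.round(rect(P[k][:,:2]),1) if k.sum()>5 else 0, np.median(Z[k]))
E
```

```text
t 12.2
0 0 nan
  return _methods._mean(a, axis=axis, dtype=dtype,
  ret = ret.dtype.type(ret / rcount)
```

View pics/wrist4.png

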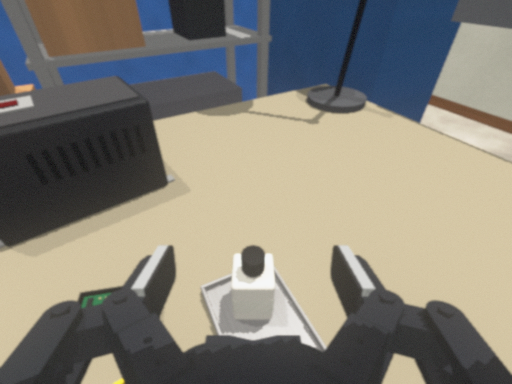

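View pics/top4.png

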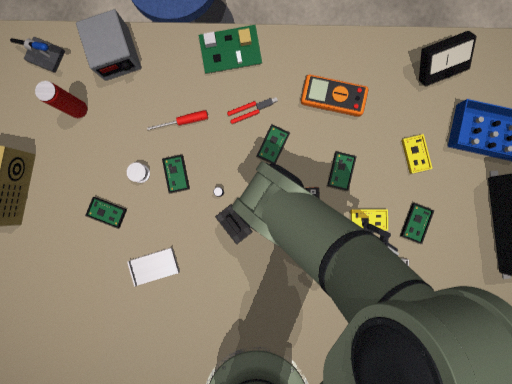

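The big bottle stands upright in the spill tray (wrist image, around (253,285)). Next is the small bottle.

```bash
python3 - <<'E'
from bottle import *
a=("small",np.radians(18),np.radians(-120),0)
p,R,pp,Rp=plan(*a)
print([inverse_kinematics(x,r) is not None for x,r in [(p-R[:,2]*110+U*20,R),(p,R),(pp+110*U,Rp),(pp-4*U,Rp)]])
pick(*a)
save("wrist5.png",camera("wrist")["image"])
c=camera("top");P=cloud(c); save("top5.png",c["image"])
Z=P[...,2]
k=(Z>60)&(Z<110)&(abs(P[...,0]-343)<70)&(abs(P[...,1]+346)<70); q=P[k]; print(k.sum())
for a,b in((66,85),(88,108)):
    w=q[(q[:,2]>a)&(q[:,2]<b)]; print(a,len(w),np.round(rect(w[:,:2]),1),np.median(w[:,2]))
E
```

```text
[True, True, True, True]
hit False gap0 85.62303786705161
gap 39.28564444961456 f [-4.4  1.6 15.4] pos [444.5 -97.9   7.7] want [444.4 -98.    7.2]
lifted gap 39.109133284872904 t 16.925
364
66 242 [ 340.6 -345.1   47.3   46.    60. ] 73.32520009243996
88 101 [ 341.2 -345.5   26.2   23.5   88.4] 99.10321133804416
```

View pics/wrist5.png

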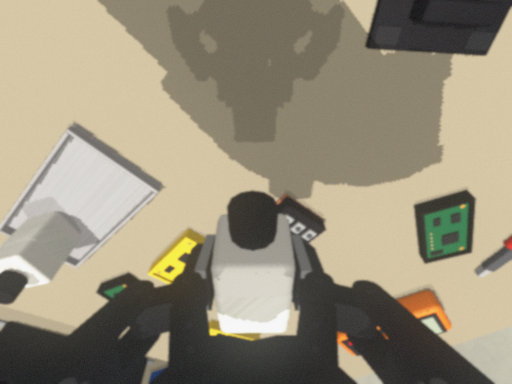

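The big bottle stands square, with its body top at 73 mm and cap at 99 mm as expected. The small one is held. Placing it now.

```bash
python3 - <<'E'
from bottle import *
a=("small",np.radians(18),np.radians(-120),0)
place(*a)
lower(*a)
save("wrist6.png",camera("wrist")["image"]); save("scene6.png",camera("scene")["image"],(120,60,280,180),4)
E
```

```text
gap 39.15772073315187 t 18.625
hit True dz [-0.1 -0.1  2.5] df [1.  0.4 7.7]
```

View pics/scene6.png

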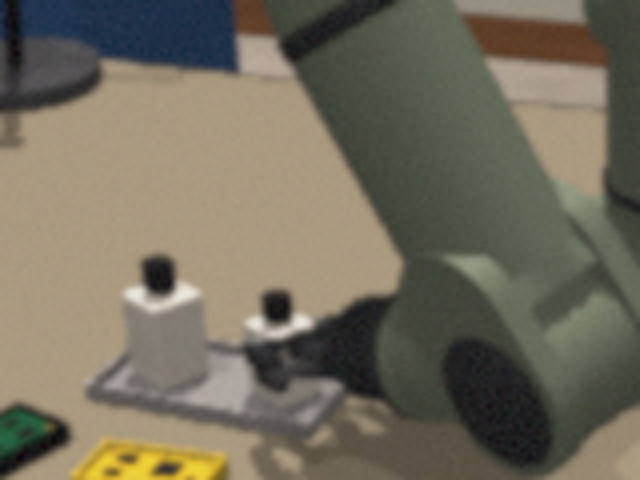

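View pics/wrist6.png

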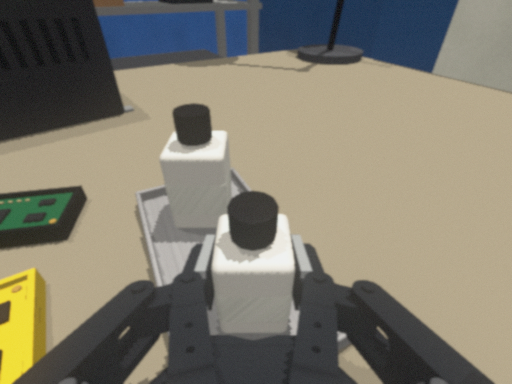

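```bash
cat > trays.py <<'E'
from h import *
U=np.array([0,0,1.])
def comps(c):
    """coloured/height components in top view -> list of (name-ish, rect, z)"""
    P=cloud(c); Z=P[...,2]; hsv=cv2.cvtColor(c["image"],cv2.COLOR_BGR2HSV)
    g=cv2.inRange(hsv,(50,80,30),(90,255,200))
    n,l,st,ce=cv2.connectedComponentsWithStats(cv2.morphologyEx(g,cv2.MORPH_CLOSE,np.ones((5,5))))
    out=[]
    for i in range(1,n):
        if 200<st[i,4]<900:
            # extend to the black rim: dark or green pixels of height 5..25 near it
            near=cv2.dilate((l==i).astype(np.uint8),np.ones((11,11)))>0
            dark=(c["image"].max(2)<75)&near&(Z>4)&(Z<26)
            m=((dark|(l==i))).astype(np.uint8); m=cv2.morphologyEx(m,cv2.MORPH_OPEN,np.ones((3,3)))
            pts=np.argwhere(m>0)[:,::-1]
            q=onplane(c,np.r_[pts+[.4,.4],pts-[.4,.4]],14)
            gp=onplane(c,np.argwhere(l==i)[:,::-1],13)
            out.append((ce[i].round().astype(int).tolist(),np.round(rect(q),1),np.round(rect(gp),1),float(np.median(Z[l==i]).round(1)),st[i,4]))
    return out
E
python3 - <<'E'
from bottle import *
from trays import comps
release("small",np.radians(18),np.radians(-120),0)
R=Rdown(np.radians(0))
movep([470,-90,330],Rdown(np.radians(100)))
c=camera("top");P=cloud(c);Z=P[...,2]; np.save("top7.npy",P); save("top7.png",c["image"]); print(read_state()["time"])
for o in comps(c): print(o)
for nm,ctr,z0,z1 in (("big",(341,-345),66,85),("small",(350,-246),58,75),("smallcap",(350,-246),80,95)):
    k=(Z>z0)&(Z<z1)&(abs(P[...,0]-ctr[0])<50)&(abs(P[...,1]-ctr[1])<50); q=P[k]
    print(nm,len(q), np.round(rect(q[:,:2]),1),np.median(q[:,2])) if len(q)>4 else print(nm,0)
E
```

```text
t 22.3833
23.4083
([273, 144], array([689.8, -25. ,  97.7,  58.9, -24.9]), array([691.3, -24.7,  88.5,  47.6, -23.5]), 12.7, np.int32(536))
([342, 171], array([ 622.5, -211.5,   97.9,   59.4,  -12.3]), array([ 623. , -212.5,   88.2,   47.5,  -12.7]), 12.7, np.int32(545))
([175, 174], array([603.5, 238.2,  98.4,  59.5,  13.5]), array([604. , 240.2,  89.2,  48.3,  13.4]), 13.1, np.int32(536))
([105, 212], array([493. , 425.4, 103. ,  57.6,  70.2]), array([493.3, 427.6,  87.4,  48.8,  70.2]), 13.3, np.int32(536))
([420, 219], array([ 489.8, -415.6,   91.4,   61.6,  -19.5]), array([ 488.1, -416.2,   87.5,   46.6,  -19.3]), 12.5, np.int32(366))
big 0
small 0
smallcap 0
```

View pics/top7.png

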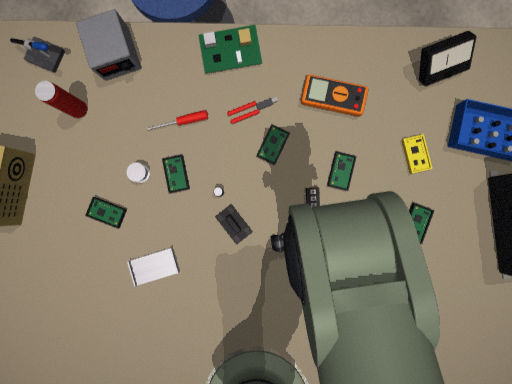

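```bash
python3 - <<'E'
from h import *
print(read_state()["qpos"].round(2))
q=[-0.55,0.521,-0.036,1.599,0.021,1.021,-0.113]
goto_joints(q)
print(read_state()["eef_pos"])
R=None
best=None
for k in (0,1):
    Rk=Rdown(np.radians(18.7+180*k)); j=inverse_kinematics([349,289,170],Rk); print(j if j is None else j.round(2))
    if j is not None:
        d=abs(j-np.array(read_state()["qpos"])).max()
        if best is None or d<best[0]: best=(d,j)
goto_joints(best[1])
for n in ("wrist","top"):
    c=camera(n); save(n+"8.png",c["image"]); np.savez(n+"8.npz",**c)
    P=cloud(c);Z=P[...,2]
    if n=="top":
      for nm,ctr,z0,z1 in (("big",(341,-345),66,85),("small",(350,-246),58,75),("smallcap",(350,-246),80,95)):
        k=(Z>z0)&(Z<z1)&(abs(P[...,0]-ctr[0])<50)&(abs(P[...,1]-ctr[1])<50); q=P[k]
        print(nm,len(q), np.round(rect(q[:,:2]),1),np.median(q[:,2])) if len(q)>4 else print(nm,0)
print(read_state()["time"])
E
```

```text
[ 0.81  0.28 -0.9   1.81  0.24  1.17  1.57]
[555.03887899 287.71127799 231.68366423]
[-0.79  0.34 -0.04  2.1   0.02  0.7  -0.52]
[-0.21  0.43 -0.77  2.07  0.42  0.8   2.23]
big 241 [ 341.  -344.3   46.    45.8  -30.1] 73.7325781155406
small 170 [ 347.3 -245.8   40.    39.9  -29.8] 65.39856607775715
smallcap 78 [ 348.  -245.3   22.8   21.3   46. ] 87.12508564194411
26.3167
```

View pics/wrist8.png

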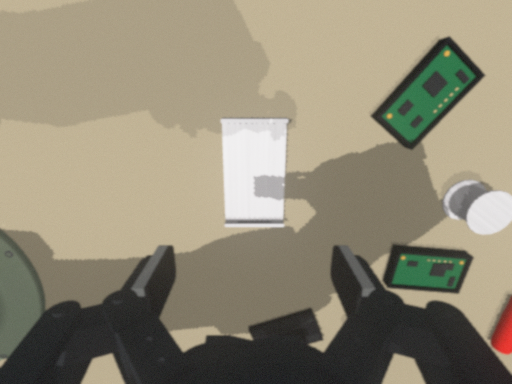

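View pics/top8.png

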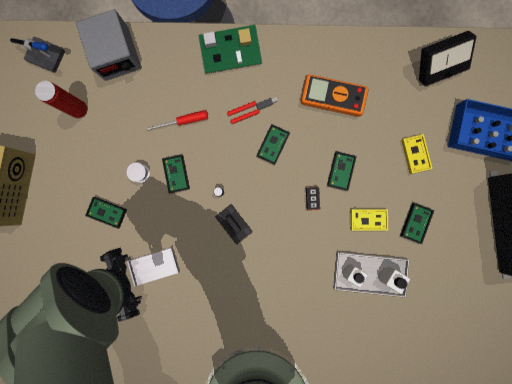

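Both bottles stand upright (the small one's top is at 65 mm and its cap at 87 mm). Next I'll fix the carrier position from the wrist view as well.

```bash
python3 - <<'E'
from h import *
c=dict(np.load("wrist8.npz")); P=cloud(c);Z=P[...,2]
v,u=np.mgrid[0:384,0:512]; r=(u>200)&(u<310)&(v>100)&(v<240)
img=c["image"].astype(int)
# grey (unsaturated) vs beige bench
m=(r&((img[...,2]-img[...,0])<18)&(img.min(2)>90)).astype(np.uint8)
m=cv2.morphologyEx(m,cv2.MORPH_CLOSE,np.ones((3,3)))
n,l,st,ce=cv2.connectedComponentsWithStats(m); i=1+st[1:,4].argmax(); print(st[i])
pts=np.argwhere(l==i)[:,::-1]; 
for z in (8,): print(np.round(rect(onplane(c,pts,z)),1), np.median(Z[l==i]))
k=r&(Z>4)&(Z<30); print("depth",np.round(rect(P[k][:,:2]),1))
# deck only: mid band edges along columns
cols=[];
for row in range(135,212,6):
    x=np.where(l[row]==i)[0]; e=onplane(c,[[x[0]-.5,row],[x[-1]+.5,row]],8); cols.append(np.r_[e.mean(0),np.linalg.norm(e[1]-e[0])])
print(np.round(cols,1))
a=np.array(cols); t=np.polyfit(a[:,1],a[:,0],1); print("axis angle",np.degrees(np.arctan2(1,t[0])))
vis=c["image"].copy(); vis[l==i]=(0,0,255); save("carmask.png",vis,(180,80,330,250),4)
ct=camera("top"); 
for w in [(347.7,291.7),(349.4,289.4)]: print(project(ct,[w[0],w[1],8]), project(c,[w[0],w[1],8]))
E
```

```text
[ 221  118   69  110 6779]
[353.3 286.5 130.3  73.6 -71.4] 7.951191449622513
depth [350.7 289.5 124.4  70.1 -71.3]
[[337.3 330.7  71.4]
 [339.4 324.5  71.9]
 [341.6 318.2  70.2]
 [343.7 311.8  70.7]
 [345.9 305.3  71.2]
 [348.2 298.7  71.8]
 [349.9 291.8  71.1]
 [353.3 285.4  71.7]
 [355.1 278.4  71. ]
 [357.5 271.4  71.6]
 [359.9 264.3  72.1]
 [362.3 257.1  70.3]
 [364.8 249.8  70.8]]
axis angle 108.8011054692836
[[152.91996451 266.96588038]] [[251.63743772 170.51915478]]
[[153.78594289 266.36148444]] [[252.39995775 172.81310765]]
```

View pics/carmask.png

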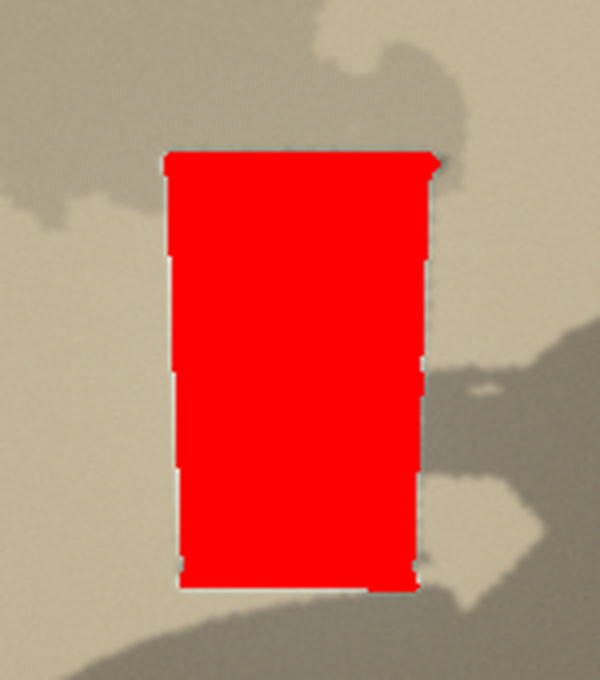

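```bash
cat >> trays.py <<'E'
C=np.array([350.,289.5]); CA=np.radians(-71.3)
def find(c):
    P=cloud(c); Z=P[...,2]; hsv=cv2.cvtColor(c["image"],cv2.COLOR_BGR2HSV)
    g=cv2.inRange(hsv,(50,80,25),(90,255,200))
    n,l,st,ce=cv2.connectedComponentsWithStats(cv2.morphologyEx(g,cv2.MORPH_CLOSE,np.ones((5,5))))
    out=[]
    for i in range(1,n):
        if 250<st[i,4]<900:
            near=cv2.dilate((l==i).astype(np.uint8),np.ones((13,13)))>0
            zt=np.median(Z[l==i])
            m=(near&(Z>zt-8)&(Z<zt+12)&(np.abs(np.linalg.norm(P-P[int(ce[i][1]),int(ce[i][0])],axis=-1))<75)).astype(np.uint8)
            m=cv2.morphologyEx(m,cv2.MORPH_OPEN,np.ones((3,3)))
            r=rect(P[m>0][:,:2]); ok=abs(r[2]-96)<5 and abs(r[3]-56)<5
            out.append((r,zt,ce[i],ok))
    return out
def best_ik(pos,ang):
    """tool-down pose with jaw direction ang or ang+pi"""
    q=read_state()["qpos"]; b=None
    for k in (0,1):
        R=Rdown(ang+np.pi*k); j=inverse_kinematics(pos,R)
        if j is None: continue
        cost=abs(j-q).max()+0.7*abs(j[2])+0.3*abs(j[4])
        if b is None or cost<b[0]: b=(cost,R,j)
    return b[1],b[2]
def go(pos,ang):
    R,j=best_ik(pos,ang); movep(pos,R); return R
E
python3 - <<'E'
from trays import *
for r,z,ce,ok in find(camera("top")): print(np.round(r,1),z.round(1),ce.round(),ok)
# first tray: (603,239)
r=[o for o in find(camera("top")) if abs(o[0][0]-603)<10][0][0]
ang=np.radians(r[4]+90)
R=go([r[0],r[1],120],ang); print(read_state()["qpos"].round(2))
movel([r[0],r[1],30],max_speed=150)
hit=movel([r[0],r[1],-4],max_speed=30,guard=5); s=read_state(); print(hit,s["eef_pos"].round(1),s["ft_force"].round(1))
save("wrist9.png",camera("wrist")["image"])
E
```

```text
[689.8 -25.   95.9  56.  -24. ] 12.5 [273. 144.] True
[ 621.9 -212.5   96.5   56.7  -12.5] 12.7 [342. 171.] True
[602.7 238.9  96.8  57.4  14.1] 12.9 [175. 174.] True
[490.8 426.9  97.6  59.2  70.5] 13.0 [105. 212.] True
[ 486.4 -416.3   96.3   58.2  -19.3] 12.5 [417. 223.] True
[-0.7   0.72  0.37  1.64 -0.32  0.84 -1.53]
False [603.  239.   -3.8] [0.7 0.2 0.2]
```

View pics/wrist9.png

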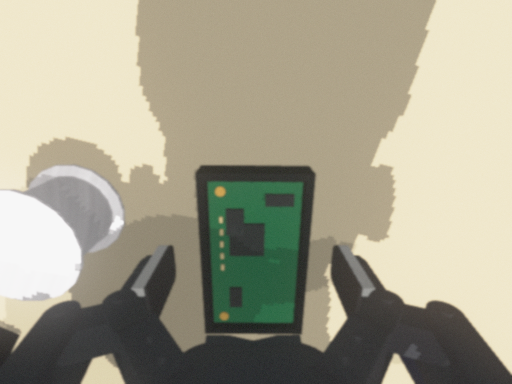

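There was no contact at -4 mm, so the TCP refers to shut fingers, and the fingertips bracket the tray centre at (258,250). Clamping.

```bash
python3 - <<'E'
from trays import *
clamp(); s=read_state(); print(s["finger_gap"],s["ft_force"].round(1),s["eef_pos"].round(1))
p=s["eef_pos"]; movel([p[0],p[1],120],max_speed=150); s=read_state(); print(s["finger_gap"],s["ft_force"].round(1),s["time"])
save("wrist10.png",camera("wrist")["image"])
E
```

```text
54.68705331187307 [-1.9 -0.2  5.6] [603.  239.   -3.6]
54.482296859643505 [ 0.6 -0.6 -1.5] 30.9417
```

View pics/wrist10.png

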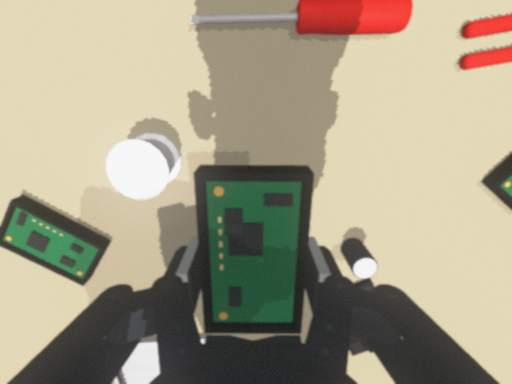

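```bash
cat >> trays.py <<'E'
def held():
    """centre of the held tray's board in tool frame (mm), long-axis angle vs tool y (deg)"""
    c=camera("wrist"); s=read_state(); hsv=cv2.cvtColor(c["image"],cv2.COLOR_BGR2HSV)
    g=cv2.morphologyEx(cv2.inRange(hsv,(50,80,25),(90,255,200)),cv2.MORPH_CLOSE,np.ones((7,7)))
    n,l,st,ce=cv2.connectedComponentsWithStats(g)
    i=min(range(1,n),key=lambda i:np.hypot(*(ce[i]-[255,250])) if st[i,4]>2000 else 1e9)
    z=s["eef_pos"][2]+3.6+13
    q=onplane(c,np.argwhere(l==i)[:,::-1],z); r=rect(q)
    d=np.r_[r[0]-s["eef_pos"][0],r[1]-s["eef_pos"][1],0]@s["tool_rot"]
    ty=s["tool_rot"][:,1]; da=(r[4]-np.degrees(np.arctan2(ty[1],ty[0]))+90)%180-90
    return d[:2],da,r[2:4]
def placetray(n,ztcp0=-3.6,off=np.zeros(2),da=0.,top=None):
    """n trays already there"""
    zt=ztcp0+8+16*n; hi=max(zt+70,100)
    ang=CA+np.pi/2
    s=read_state(); 
    if s["eef_pos"][2]<hi: movel([*s["eef_pos"][:2],hi],max_speed=150)
    R,_=best_ik([*C,hi],ang); o=(R@np.r_[off,0])[:2]; xy=C-o
    movep([*xy,hi],R); print("gap",read_state()["finger_gap"])
    movel([*xy,zt+8],max_speed=120)
    hit=movel([*xy,zt-3],max_speed=20,guard=5); s=read_state(); print("hit",hit,"z-nominal",(s["eef_pos"][2]-zt).round(1))
    open_gripper(); movel([*xy,hi+30],max_speed=150); print("t",read_state()["time"])
E
python3 - <<'E'
from trays import *
h=held(); print(h)
placetray(0)
save("wrist11.png",camera("wrist")["image"])
E
```

```text
(array([-0.07422017, -0.4584115 ]), np.float64(0.004572245633482908), (89.45049285888672, 46.99726104736328))
gap 54.662855496412554
hit True z-nominal -0.1
t 34.7917
```

View pics/wrist11.png

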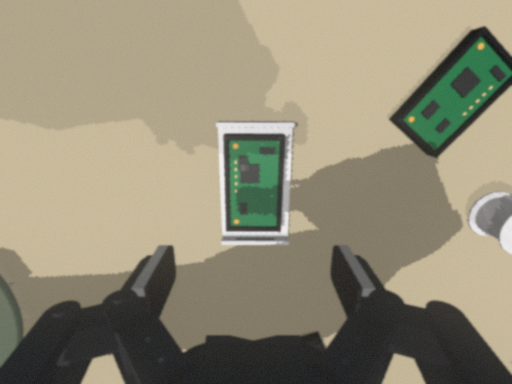

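Tray 1 is square and centred on the carrier, with even margins around (255,182). Next are the far trays, with a fresh look before each one.

```bash
cat >> trays.py <<'E'
def picktray(xy,tol=80):
    c=camera("top"); F=[o for o in find(c) if np.hypot(o[0][0]-xy[0],o[0][1]-xy[1])<tol]
    for o in F: print("found",np.round(o[0],1),round(float(o[1]),1),o[3])
    r=F[0][0]; assert F[0][3]
    ang=np.radians(r[4]+90)
    s=read_state(); 
    go([r[0],r[1],120],ang)
    movel([r[0],r[1],25],max_speed=150)
    hit=movel([r[0],r[1],-4],max_speed=60,guard=8); print("hit",hit)
    clamp(); s=read_state(); print("gap",s["finger_gap"].round(1)); p=s["eef_pos"]
    movel([p[0],p[1],110],max_speed=150); s=read_state(); print("lift gap",s["finger_gap"].round(1),s["time"])
    h=held(); print("held",h); return h
E
python3 - <<'E'
from trays import *
h=picktray((690,-25))
save("wrist12.png",camera("wrist")["image"]); save("scene12.png",camera("scene")["image"])
E
```

```text
found [691.2 -25.6  99.4  55.8 -23.7] 12.7 True
hit FalseTraceback (most recent call last):
  File "<stdin>", line 2, in <module>
  File "trays.py", line 77, in picktray
    clamp(); s=read_state(); print("gap",s["finger_gap"].round(1)); p=s["eef_pos"]
                                         ^^^^^^^^^^^^^^^^^^^^^
AttributeError: 'float' object has no attribute 'round'
```

```bash
sed -i 's/s\["finger_gap"\].round(1)/round(s["finger_gap"],1)/g' trays.py; python3 - <<'E'
from trays import *
s=read_state(); print(s["finger_gap"],s["eef_pos"]); p=s["eef_pos"]
movel([p[0],p[1],110],max_speed=150); print(read_state()["finger_gap"])
h=held(); print(h)
save("wrist12.png",camera("wrist")["image"])
E
```

```text
54.59895283637344 [691.45941613 -25.68680264  -3.28724044]
54.659390329562335
(array([ 0.14312268, -0.0739766 ]), np.float64(0.4272702644990716), (88.56556701660156, 47.22947311401367))
```

View pics/wrist12.png

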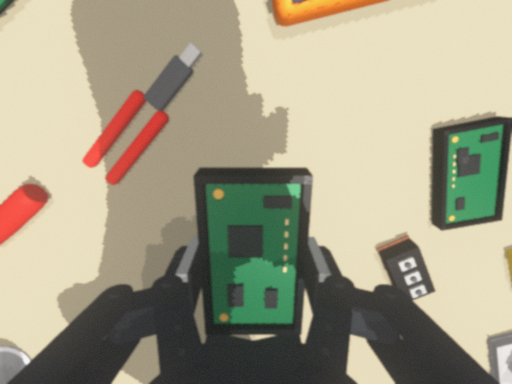

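The tray is held centred. Placing it, then checking it against the first.

```bash
cat >> trays.py <<'E'
def pilecheck(ztop,name=None):
    c=camera("wrist"); hsv=cv2.cvtColor(c["image"],cv2.COLOR_BGR2HSV)
    g=cv2.morphologyEx(cv2.inRange(hsv,(50,80,25),(90,255,200)),cv2.MORPH_CLOSE,np.ones((7,7)))
    n,l,st,ce=cv2.connectedComponentsWithStats(g)
    uv=project(c,[*C,ztop])[0]; i=min(range(1,n),key=lambda i:np.hypot(*(ce[i]-uv)) if st[i,4]>500 else 1e9)
    r=rect(onplane(c,np.argwhere(l==i)[:,::-1],ztop-3)); P=cloud(c)
    print("board on pile",np.round(r,1),"vs C",np.round(np.array(r[:2])-C,1),"dang",round((r[4]-np.degrees(CA)+90)%180-90,1),"z",np.median(P[...,2][l==i]).round(1),"expect",ztop-3)
    if name: save(name,c["image"])
E
python3 - <<'E'
from trays import *
placetray(1); pilecheck(8+32,"wrist13.png")
E
```

```text
gap 54.649067631432715
hit True z-nominal 0.2
t 43.6083
board on pile [349.6 290.4  86.4  46.7 -71.3] vs C [-0.4  0.9] dang 0.0 z 36.4 expect 37
```

View pics/wrist13.png

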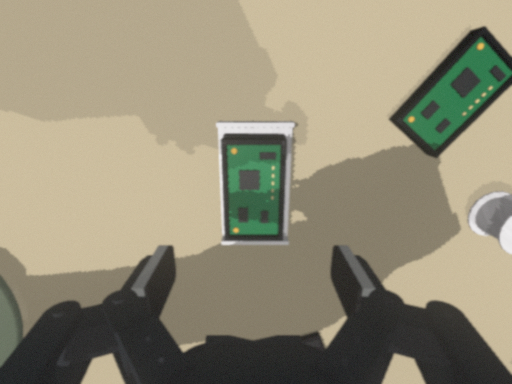

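Second tray sits flush, 1 mm from centre. Next is the third.

```bash
python3 - <<'E'
from trays import *
h=picktray((622,-212))
save("wrist14.png",camera("wrist")["image"])
if abs(h[0]).max()<2.5 and h[2][0]>84: placetray(2); pilecheck(8+48,"wrist15.png")
E
```

```text
found [ 621.9 -212.3   96.3   56.6  -12.5] 12.8 True
hit False
gap 54.7
lift gap 54.5 48.5
held (array([ 0.22103049, -2.28099048]), np.float64(0.04316363005310109), (87.1170425415039, 47.6081428527832))
gap 54.70551718798034
hit True z-nominal -2.4
t 53.0917
board on pile [347.1 297.1  80.2  43.9 -71.3] vs C [-2.9  7.6] dang 0.0 z 36.3 expect 53
```

View pics/wrist15.png

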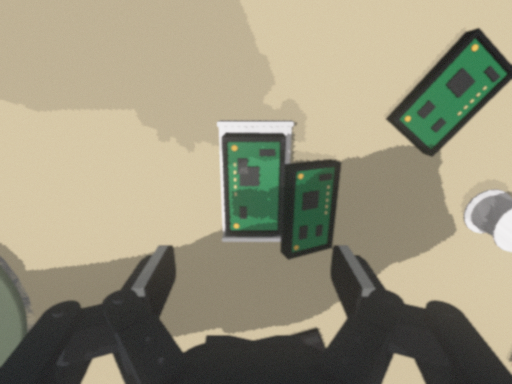

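Before tray 3 arrived, tray 2 had been knocked aside: it now lies at (310,208) with its dots on the right. Tray 3 (dots on the left) dropped onto tray 1. Measuring both.

```bash
python3 - <<'E'
from trays import *
pilecheck(40)
c=camera("wrist"); P=cloud(c); hsv=cv2.cvtColor(c["image"],cv2.COLOR_BGR2HSV)
g=cv2.morphologyEx(cv2.inRange(hsv,(50,80,25),(90,255,200)),cv2.MORPH_CLOSE,np.ones((7,7)))
n,l,st,ce=cv2.connectedComponentsWithStats(g)
for i in range(1,n):
    if st[i,4]>800:
        q=P[cv2.erode((l==i).astype(np.uint8),np.ones((5,5)))>0]; A=np.c_[q[:,:2]-q[:,:2].mean(0),np.ones(len(q))]
        s=np.linalg.lstsq(A,q[:,2],rcond=None)[0]; print(ce[i].round(),"ctr",q.mean(0).round(1),"slope",s[:2].round(3),"rect",np.round(rect(P[l==i][:,:2]),1))
# profile of pile sides
save("wrist16.png",c["image"],(180,90,380,290),4)
save("scene16.png",camera("scene")["image"],(320,150,450,250),6)
E
```

```text
board on pile [348.7 292.3  86.8  47.  -71. ] vs C [-1.3  2.8] dang 0.3 z 36.4 expect 37
[454.  94.] ctr [495.  427.5  14. ] slope [-0.688  0.096] rect [440.5 392.5 225.   87.5  32.4]
[254. 187.] ctr [350.2 291.3  37.2] slope [-0.032  0.109] rect [342.8 309.4 126.6  47.4 -71. ]
[312. 208.] ctr [413.5 285.2  23.9] slope [-0.771 -0.13 ] rect [393.4 315.3 168.6  59.3 -56.4]
```

View pics/wrist16.png

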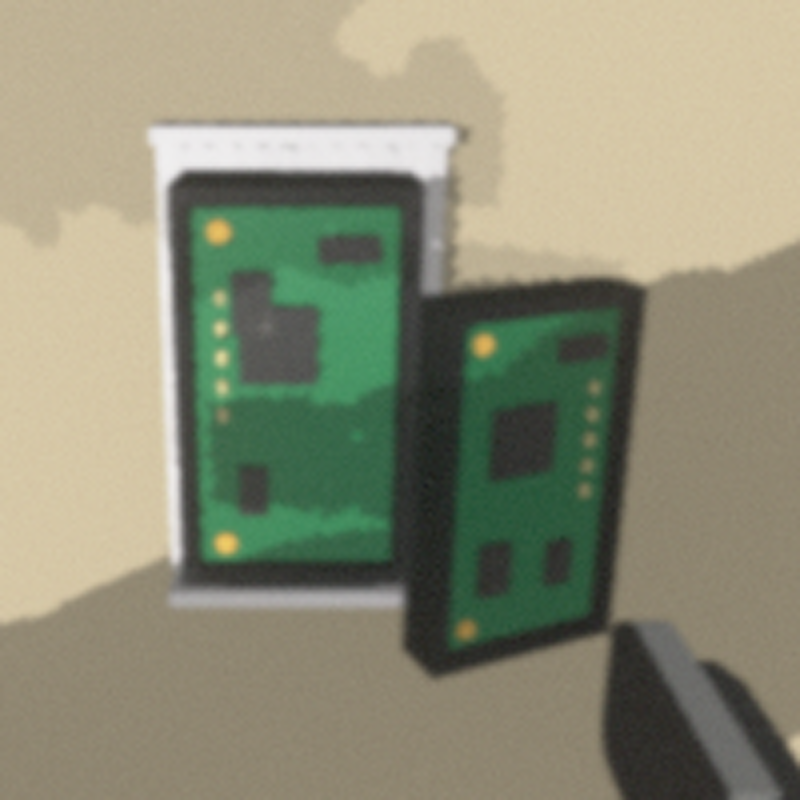

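View pics/scene16.png

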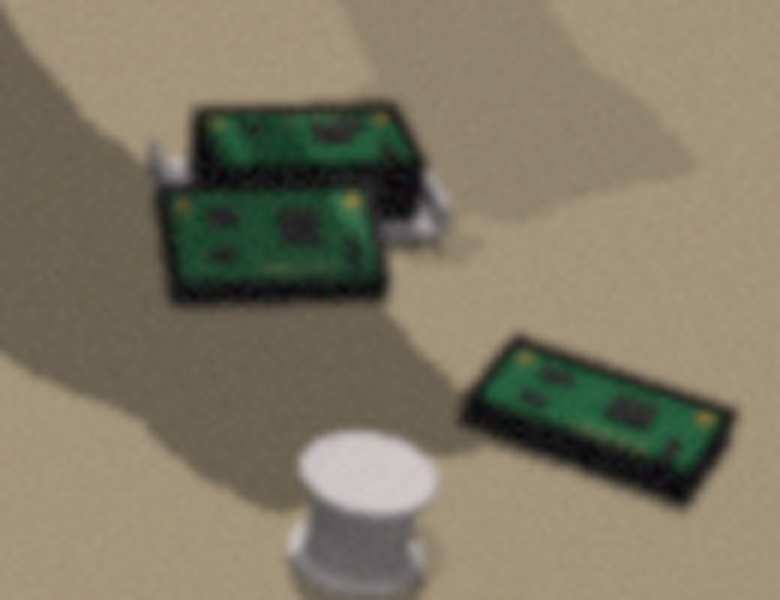

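```bash
python3 - <<'E'
from trays import *
s=read_state(); q=s["qpos"].copy(); q[0]+=0.75; goto_joints(q)
c=camera("top"); save("top17.png",c["image"],(80,150,260,310),4); P=cloud(c); np.savez("top17.npz",**c)
hsv=cv2.cvtColor(c["image"],cv2.COLOR_BGR2HSV)
g=cv2.morphologyEx(cv2.inRange(hsv,(50,80,20),(90,255,200)),cv2.MORPH_CLOSE,np.ones((5,5)))
n,l,st,ce=cv2.connectedComponentsWithStats(g)
for i in range(1,n):
    if 150<st[i,4]<900:
        q=P[cv2.erode((l==i).astype(np.uint8),np.ones((3,3)))>0]
        for _ in range(4):
            A=np.c_[q[:,:2]-q[:,:2].mean(0),np.ones(len(q))]; s=np.linalg.lstsq(A,q[:,2],rcond=None)[0]; e=abs(q[:,2]-A@s); q=q[e<3*np.median(e)+.5]
        w=P[l==i]; w=w[abs(w[:,2]-np.median(w[:,2]))<22]
        print(ce[i].round(),st[i,4],"ctr",q.mean(0).round(1),"slope",s[:2].round(3),"rect",np.round(rect(w[:,:2]),1))
print(read_state()["time"],read_state()["eef_pos"])
E
```

```text
[105. 212.] 544 ctr [493.4 425.7  13. ] slope [-0.004  0.   ] rect [493.5 427.6  87.8  49.8  70.7]
[417. 223.] 564 ctr [ 485.7 -416.4   12.5] slope [0.007 0.023] rect [ 487.2 -416.    89.4   50.6  -19.4]
54.6 [453.13871002 -25.42265135 135.62341009]
```

View pics/top17.png

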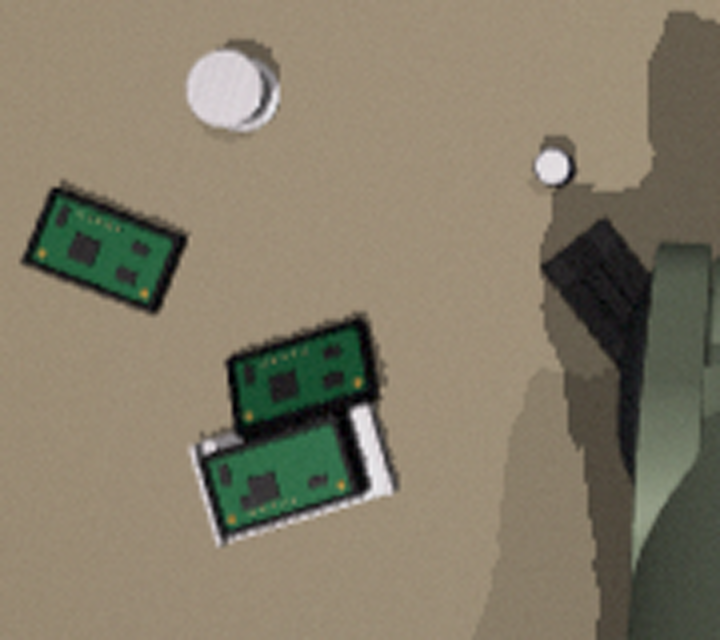

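```bash
python3 - <<'E'
from trays import *
c=dict(np.load("top17.npz")); P=cloud(c); hsv=cv2.cvtColor(c["image"],cv2.COLOR_BGR2HSV)
g=cv2.inRange(hsv,(50,80,20),(90,255,200))
n,l,st,ce=cv2.connectedComponentsWithStats(g,connectivity=4)
for i in range(1,n):
    if 150<st[i,4]<900 and 120<ce[i][0]<200:
        q=P[cv2.erode((l==i).astype(np.uint8),np.ones((3,3)))>0]
        for _ in range(5):
            A=np.c_[q[:,:2]-q[:,:2].mean(0),np.ones(len(q))]; s=np.linalg.lstsq(A,q[:,2],rcond=None)[0]; e=abs(q[:,2]-A@s); q=q[e<3*np.median(e)+.5]
        w=P[l==i]; w=w[abs(w[:,2]-np.median(w[:,2]))<14]
        print(ce[i].round(),st[i,4],"ctr",q.mean(0).round(1),"slope",s[:2].round(3),"rect",np.round(rect(w[:,:2]),1), "deg",np.degrees(np.arctan(np.hypot(*s[:2]))).round(1))
E
```

```text
[155. 243.] 475 ctr [413.1 285.1  22.5] slope [-0.422 -0.151] rect [412.8 285.6  89.8  44.8 -71.7] deg 24.1
[150. 268.] 508 ctr [353.3 288.8  36.8] slope [ 0.006 -0.001] rect [346.9 293.4  89.7  48.6 -70.8] deg 0.3
```

Tray 2 leans 24° against the pile, with its high edge at the pile, so there is no room for a finger at its middle. Its end does stick out about 25 mm past the pile's end. I'll grip it there with the tool tilted to match, lay it flat on the open bench, and regrip it.

```bash
cat > lean.py <<'E'
from trays import *
t=np.radians(23); a=np.radians(18.3); d=np.array([np.cos(a),np.sin(a),0]); u=np.array([-np.sin(a),np.cos(a),0])
n=np.sin(t)*d+np.cos(t)*U; jaw=np.cos(t)*d-np.sin(t)*U
B0=np.array([412.9,285.4,22.5]); G=B0-39*u
depth=8-3+5.3
p=G-n*depth
E
python3 - <<'E'
from lean import *
q=read_state()["qpos"]
for s in (1,-1):
    R=Rtool(s*jaw,-n)
    js=[inverse_kinematics(x,R) for x in (p+n*100,p,p+U*60+d*60)]
    print(s,[None if j is None else j.round(2) for j in js])
E
```

```text
1 [array([-0.49,  0.74, -0.12,  1.63, -0.02,  1.16, -0.26]), array([-0.49,  0.84, -0.14,  1.75, -0.01,  0.94, -0.28]), array([-0.48,  0.82, -0.13,  1.58, -0.01,  1.14, -0.26])]
-1 [array([ 0.13,  1.12, -1.28,  1.59,  0.77,  1.52,  2.18]), array([-1.24,  1.34,  1.21,  1.79, -1.12,  1.47, -2.41]), array([ 0.11,  1.19, -1.28,  1.54,  0.84,  1.54,  2.19])]
```

```bash
python3 - <<'E'
from lean import *
R=Rtool(jaw,-n)
movep(p+n*100,R); movel(p+n*25,max_speed=150)
hit=movel(p,max_speed=30,guard=5); s=read_state(); print(hit,(s["eef_pos"]-p).round(1),s["ft_force"].round(1))
save("wrist18.png",camera("wrist")["image"]); save("scene18.png",camera("scene")["image"],(320,120,450,250),4)
E
```

```text
False [0.1 0.  0.1] [-0.1 -0.3  0.1]
```

View pics/wrist18.png

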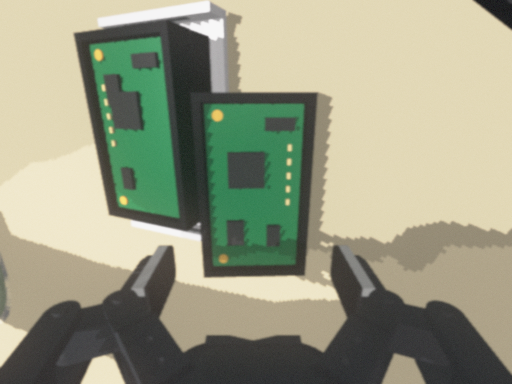

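View pics/scene18.png

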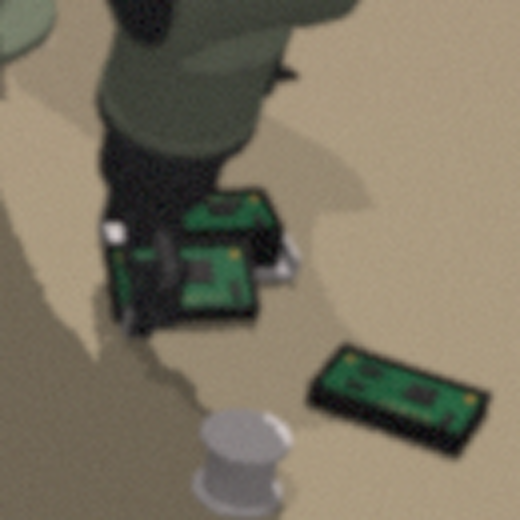

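The wrist view shows tray 2 square between the fingers, gripped near its free end (row about 265), with the pile's corner clear at (190,225). Clamping, then moving it out.

```bash
python3 - <<'E'
from lean import *
clamp(); s=read_state(); print(s["finger_gap"],s["ft_force"].round(1)); q=s["eef_pos"]
movel(q+d*25+U*25,max_speed=60); movel(q+d*70+U*60,max_speed=120)
s=read_state(); print(s["finger_gap"],s["time"])
save("wrist19.png",camera("wrist")["image"]); save("scene19.png",camera("scene")["image"],(320,120,450,250),4)
E
```

```text
53.95327130009967 [ 1.1 -0.1  4.6]
54.13095801738647 59.2
```

View pics/wrist19.png

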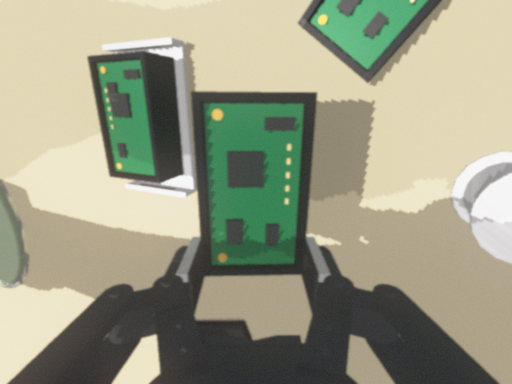

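View pics/scene19.png

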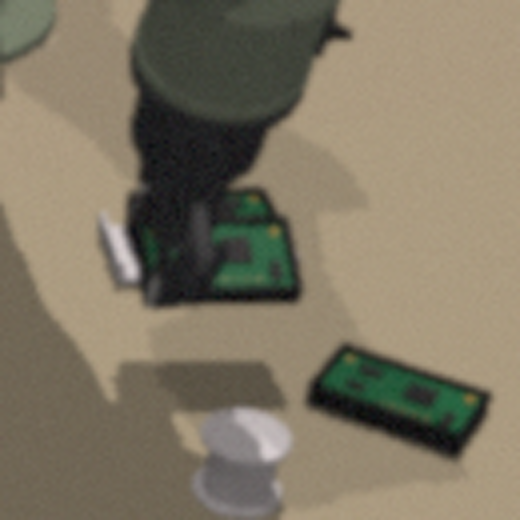

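Clean lift, and the pile is undisturbed. Laying it flat on open bench and regripping it at its middle.

```bash
python3 - <<'E'
from lean import *
R,_=best_ik([485,268,60],a); 
R0=Rdown(a); print("same flip",np.allclose(R[:,0],R0[:,0],atol=.1))
s=read_state(); Rk=Rdown(a) if s["tool_rot"][:,0]@d>0 else Rdown(a+np.pi)
movep([485,268,60],Rk); movel([485,268,14],max_speed=100); hit=movel([485,268,0],max_speed=20,guard=4); s=read_state(); print(hit,s["eef_pos"].round(1),s["finger_gap"])
open_gripper(); movel([485,268,60],max_speed=150)
s=read_state(); q=s["qpos"].copy(); q[0]+=0.6; goto_joints(q)
c=camera("top"); save("top20.png",c["image"],(80,150,260,310),4); np.savez("top20.npz",**c)
for r,z,ce,ok in find(c): print(np.round(r,1),z.round(1),ce.round(),ok)
P=cloud(c); hsv=cv2.cvtColor(c["image"],cv2.COLOR_BGR2HSV)
print(read_state()["time"])
E
```

```text
same flip True
True [485.1 268.    2.8] 54.500237920356945
[491.9 426.1  97.9  56.6  70.6] 13.3 [105. 212.] True
[ 486.3 -416.2   96.1   59.1  -19.3] 12.6 [417. 223.] True
[470.3 303.9  97.7  56.  -71.5] 13.1 [149. 221.] True
[346.4 292.6  98.   56.1 -71.3] 36.9 [149. 269.] True
63.35
```

View pics/top20.png

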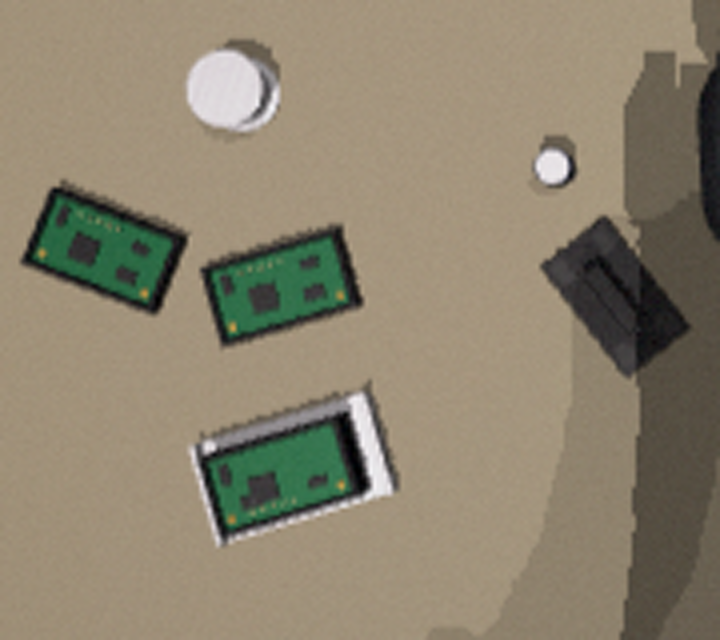

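```bash
python3 - <<'E'
from trays import *
go([*C,140],CA+np.pi/2)
c=camera("wrist"); np.savez("w21.npz",**c); pilecheck(40); 
s=read_state(); print(s["time"], s["tool_rot"][:,0].round(2))
save("wrist21.png",c["image"],(190,80,330,260),4)
P=cloud(c)
# carrier-frame heights
x=(P[...,:2]-C)@np.array([np.cos(CA),np.sin(CA)]); y=(P[...,:2]-C)@np.array([-np.sin(CA),np.cos(CA)])
top=(abs(x)<65)&(abs(y)<40)&(P[...,2]>33)&(P[...,2]<46); 
t=cv2.morphologyEx(top.astype(np.uint8),cv2.MORPH_OPEN,np.ones((3,3)))>0
print("tray3 x",np.percentile(x[t],[.5,99.5]).round(1),"y",np.percentile(y[t],[.5,99.5]).round(1), rect(P[t][:,:2]))
ends=(abs(y)<25)&(abs(x)<70)&(P[...,2]>14)&(P[...,2]<24); print("end walls x",np.percentile(x[ends&(x>50)],[2,50,98]).round(1),np.percentile(x[ends&(x<-50)],[2,50,98]).round(1))
E
```

```text
board on pile [348.7 292.3  85.8  46.9 -71.4] vs C [-1.3  2.8] dang -0.1 z 36.3 expect 37
64.95 [ 0.95  0.32 -0.  ]
tray3 x [-50.9  44.9] y [-28.5  27. ] (348.4318542480469, 291.8898010253906, 96.6166000366211, 56.09729766845703, -71.07183647155762)
end walls x [57.7 59.1 62. ] [-61.8 -60.  -50.5]
```

View pics/wrist21.png

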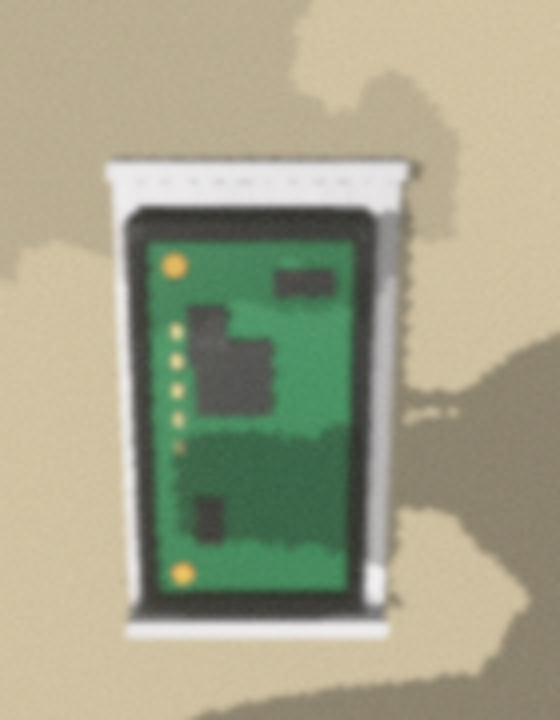

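Tray 3 sits 3 mm long-ways off centre, as the held offset predicted. I'll regrip it and shift it back.

```bash
python3 - <<'E'
from trays import *
cx=np.array([np.cos(CA),np.sin(CA)])
movel([*C,35],max_speed=150); movel([*C,20.6],max_speed=40,guard=8); clamp(); print(read_state()["finger_gap"])
movel([*C,25],max_speed=40); T=C+3.0*cx; movel([*T,25],max_speed=40); print(movel([*T,17.5],max_speed=20,guard=5),read_state()["eef_pos"].round(1))
open_gripper(); movel([*C,140],max_speed=150)
c=camera("wrist"); P=cloud(c); pilecheck(40)
x=(P[...,:2]-C)@np.array([np.cos(CA),np.sin(CA)]); y=(P[...,:2]-C)@np.array([-np.sin(CA),np.cos(CA)])
for lo,hi in((33,46),(18,29)):
    top=(abs(x)<56)&(abs(y)<40)&(P[...,2]>lo)&(P[...,2]<hi)
    print(lo,"x",np.percentile(x[top],[1,99]).round(1),"y",np.percentile(y[top],[1,99]).round(1))
save("wrist22.png",c["image"],(190,80,330,260),4); print(read_state()["time"])
E
```

```text
54.81990558711428
True [351.1 286.8  21.1]
board on pile [349.7 289.4  86.5  46.8 -71.3] vs C [-0.3 -0.1] dang 0.0 z 36.4 expect 37
33 x [-47.8  46.6] y [-28.1  26.8]
18 x [-50.9 -47.6] y [-27.6  27. ]
68.9917
```

View pics/wrist22.png

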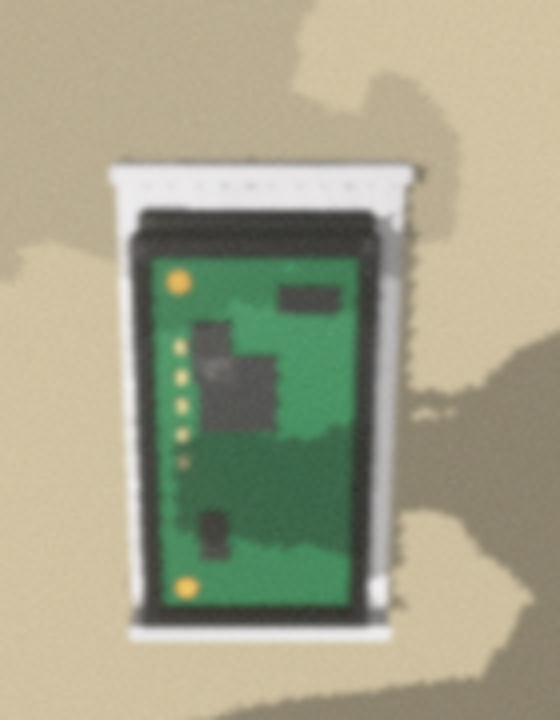

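Tray 1 turns out to have shifted 3 mm as well (its edge is at -50.9). Tray 3 is now centred and the two are 3 mm apart, within the limits. I'll place the rest at -1 mm and correct for held offsets.

```bash
sed -i 's/^C=np.array.*/C0=np.array([350.,289.5]); CA=np.radians(-71.3); C=C0-1.2*np.array([np.cos(CA),np.sin(CA)])/' trays.py; python3 - <<'E'
from trays import *
s=read_state(); q=s["qpos"].copy(); q[0]+=0.3; goto_joints(q)
h=picktray((470,304),tol=50)
if abs(h[0]).max()<5 and h[2][0]>80 and abs(h[1])<3:
    placetray(2,off=h[0]); pilecheck(56,"wrist23.png")
E
```

```text
found [475.8 305.8  98.2  48.3 -74.5] 13.2 FalseTraceback (most recent call last):
  File "<stdin>", line 3, in <module>
  File "trays.py", line 71, in picktray
    r=F[0][0]; assert F[0][3]
                      ~~~~^^^
AssertionError
```

The arm partly hid the tray, so I'll move it clear first.

```bash
python3 - <<'E'
from trays import *
s=read_state(); q=s["qpos"].copy(); q[0]+=0.4; goto_joints(q)
h=picktray((470,304),tol=50)
if abs(h[0]).max()<5 and h[2][0]>80 and abs(h[1])<3:
    # is pile intact? check before lowering
    placetray(2,off=h[0]); pilecheck(56,"wrist23.png")
E
```

```text
found [470.3 304.1  96.8  55.9 -72. ] 13.0 True
hit False
gap 55.0
lift gap 54.8 74.3667
held (array([-0.40591957,  1.36569067]), np.float64(0.007300879779450042), (86.9064712524414, 47.226131439208984))
gap 54.47743690900986
hit True z-nominal 0.2
t 77.325
board on pile [349.7 291.6  85.9  46.6 -71.3] vs C [0.1 0.9] dang -0.0 z 52.4 expect 53
```

View pics/wrist23.png

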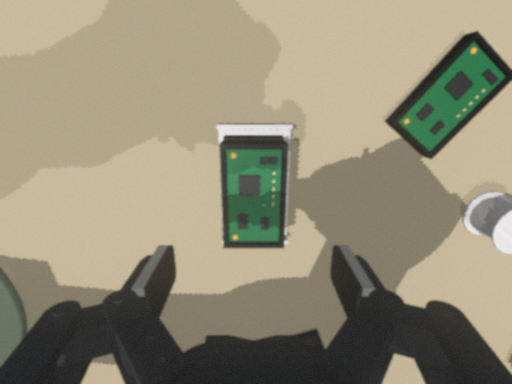

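Three trays are stacked, square and at the right height. Next is the fourth.

```bash
python3 - <<'E'
from trays import *
s=read_state(); q=s["qpos"].copy(); q[0]+=0.5; goto_joints(q)
h=picktray((492,427),tol=50)
if abs(h[0]).max()<5 and h[2][0]>80 and abs(h[1])<3:
    placetray(3,off=h[0]); pilecheck(72,"wrist24.png")
E
```

```text
found [492.2 426.4  97.7  56.7  70.3] 13.4 True
hit False
gap 54.2
lift gap 54.7 82.3583
held (array([-0.36620649, -0.55747289]), np.float64(-0.013356306608557134), (86.67118835449219, 47.45781707763672))
gap 55.07204378045179
hit True z-nominal 0.2
t 85.8083
board on pile [349.9 291.   86.4  46.7 -71.3] vs C [0.3 0.3] dang -0.0 z 68.4 expect 69
```

View pics/wrist24.png

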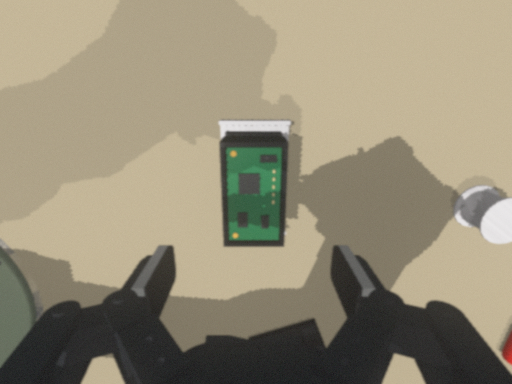

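```bash
python3 - <<'E'
from trays import *
movel([*read_state()["eef_pos"][:2],190],max_speed=150)
s=read_state(); q=s["qpos"].copy(); q[0]+=0.8; goto_joints(q)
h=picktray((486,-416),tol=60)
s=read_state(); movel([*s["eef_pos"][:2],190],max_speed=150)
save("wrist25.png",camera("wrist")["image"])
s=read_state(); q=s["qpos"].copy(); q[0]-=1.0; goto_joints(q)
s=read_state(); print(s["finger_gap"],s["eef_pos"].round(),s["time"]); print(held())
c=camera("top"); save("top25.png",c["image"])
for r,z,ce,ok in find(c): print(np.round(r,1),z.round(1),ce.round(),ok)
E
```

```text
found [ 486.3 -415.7   96.    57.6  -19.2] 12.5 True
hit False
gap 54.8
lift gap 54.5 91.7833
held (array([ 0.30688234, -1.54347527]), np.float64(0.021091974214812126), (88.64173889160156, 47.29267120361328))
54.501630755081926 [612. 183. 189.] 94.7583
(array([-0.09371382, -2.0046304 ]), np.float64(-0.3360498802467191), (86.69915008544922, 47.13772201538086))
```

View pics/wrist25.png

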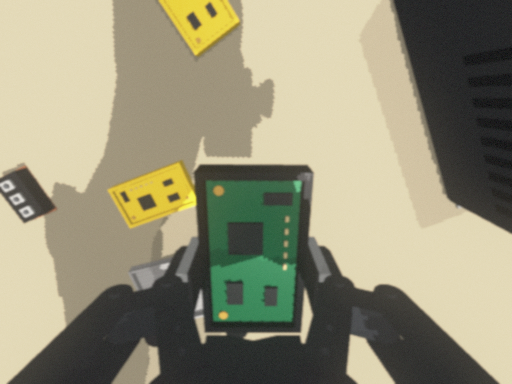

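View pics/top25.png

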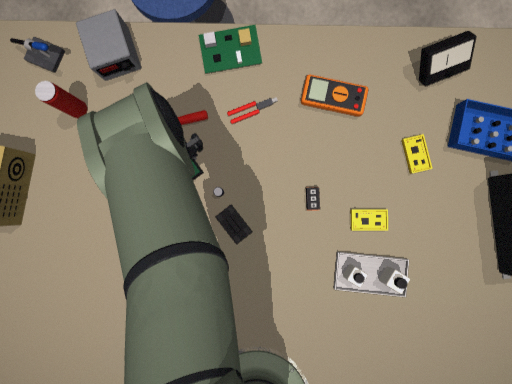

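```bash
python3 - <<'E'
from trays import *
placetray(4,off=np.array([0,-1.7])); pilecheck(88,"wrist26.png")
E
```

```text
gap 54.275115162720034
hit True z-nominal 0.2
t 98.3083
board on pile [349.3 291.6  86.3  46.6 -71.7] vs C [-0.4  0.9] dang -0.4 z 84.4 expect 85
```

View pics/wrist26.png

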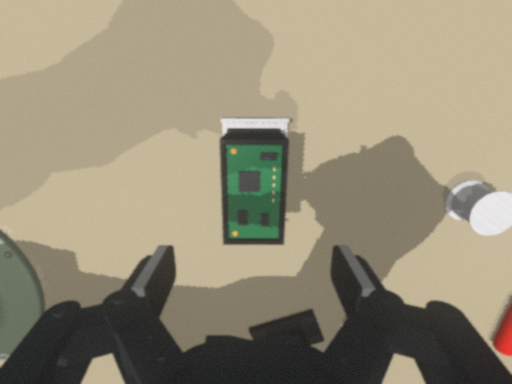

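All five trays are piled, with the top board at 84.4 mm and 1 mm off the target. Now the cover.

```bash
python3 - <<'E'
from trays import *
movel([*read_state()["eef_pos"][:2],200],max_speed=150)
s=read_state(); q=s["qpos"].copy(); q[0]-=0.25; goto_joints(q)
c=camera("top"); P=cloud(c); Z=P[...,2]
m=((Z>4.5)&(Z<40)&(c["image"].max(2)<95)&(np.hypot(P[...,0]-470,P[...,1]-76)<110)).astype(np.uint8)
m=cv2.morphologyEx(m,cv2.MORPH_OPEN,np.ones((3,3)))
n,l,st,ce=cv2.connectedComponentsWithStats(m)
for i in range(1,n):
    if st[i,4]>150: print(ce[i].round(),st[i,4],np.round(rect(P[l==i][:,:2]),1),np.median(Z[l==i]))
i=1+st[1:,4].argmax(); r=rect(P[l==i][:,:2])
b=(l==i)&(Z>22); rb=rect(P[b][:,:2]); print("bar",b.sum(),np.round(rb,1),np.median(Z[b]))
save("top27.png",c["image"],(160,170,300,290),5); print(read_state()["time"])
E
```

```text
[233. 224.] 665 [469.7  76.5  95.7  56.4  39.5] 8.975070883264834
bar 101 [470.   76.1  49.4  14.1  40. ] 29.735040354873036
99.2917
```

View pics/top27.png

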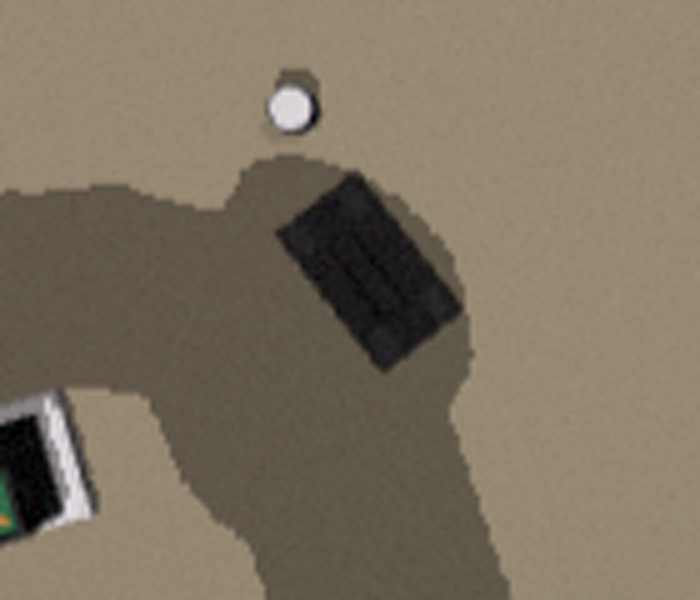

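```bash
python3 - <<'E'
from trays import *
x,y=469.8,76.3; ang=np.radians(39.6+90)
go([x,y,120],ang); movel([x,y,35],max_speed=150)
print(movel([x,y,12],max_speed=50,guard=8)); clamp(); s=read_state(); print(s["finger_gap"],s["ft_force"].round(1))
movel([x,y,190],max_speed=150); s=read_state(); print(s["finger_gap"],s["time"])
c=camera("wrist"); np.savez("w28.npz",**c); save("wrist28.png",c["image"])
E
```

```text
False
12.402328029088725 [-2.2 -0.3  7.4]
12.627884483637244 103.9667
```

View pics/wrist28.png

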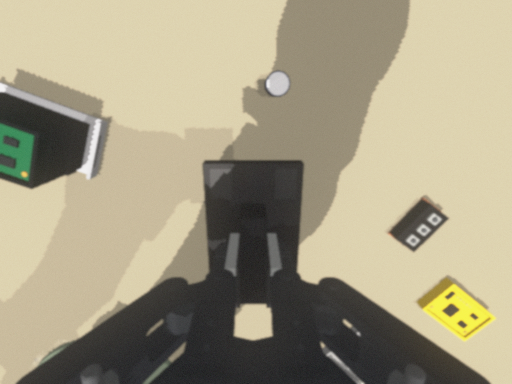

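```bash
python3 - <<'E'
from trays import *
c=dict(np.load("w28.npz")); s=read_state()
z=s["eef_pos"][2]-12+8
img=c["image"].max(2)
rows=[]
for u in range(220,290,10):
    col=img[130:190,u].astype(int); e=130+np.argmax(-np.diff(col)>25 ) ; rows.append((u,e+.5))
e=onplane(c,rows,z); d=np.c_[e-s["eef_pos"][:2],np.zeros(len(e))]@s["tool_rot"]; print(d.round(1)[:,:2])
row=img[190].astype(int); L=[u for u in range(190,215) if row[u]-row[u+1]>20]; Rr=[u for u in range(290,315) if row[u+1]-row[u]>20]; print(L,Rr)
if L and Rr:
    e=onplane(c,[[L[0]+.5,190],[Rr[-1]+.5,190]],z); print((np.c_[e-s["eef_pos"][:2],np.zeros(2)]@s["tool_rot"]).round(1))
E
```

```text
[[-18.  -51.1]
 [-12.5 -51.1]
 [ -7.1 -51.1]
 [ -1.7 -51.1]
 [  3.7 -51.1]
 [  9.2 -51.1]
 [ 14.6 -51.1]]
[202, 203, 204, 205] [300, 301, 302]
[[-28.5 -33.6  -0. ]
 [ 27.9 -33.6  -0.1]]
```

```bash
python3 - <<'E'
from trays import *
off=np.array([0,-2.0]); zt=100; hi=185
R,_=best_ik([*C,hi],CA+np.pi/2); xy=C-(R@np.r_[off,0])[:2]
movep([*xy,hi],R); print(read_state()["finger_gap"])
save("scene29.png",camera("scene")["image"],(320,90,450,220),5)
movel([*xy,zt+9],max_speed=120)
print(movel([*xy,zt-3],max_speed=20,guard=5),read_state()["eef_pos"].round(1))
save("scene30.png",camera("scene")["image"],(320,90,450,220),5)
print(read_state()["time"])
E
```

```text
13.063763646047958
True [350.4 288.8 100.2]
106.35
```

View pics/scene30.png

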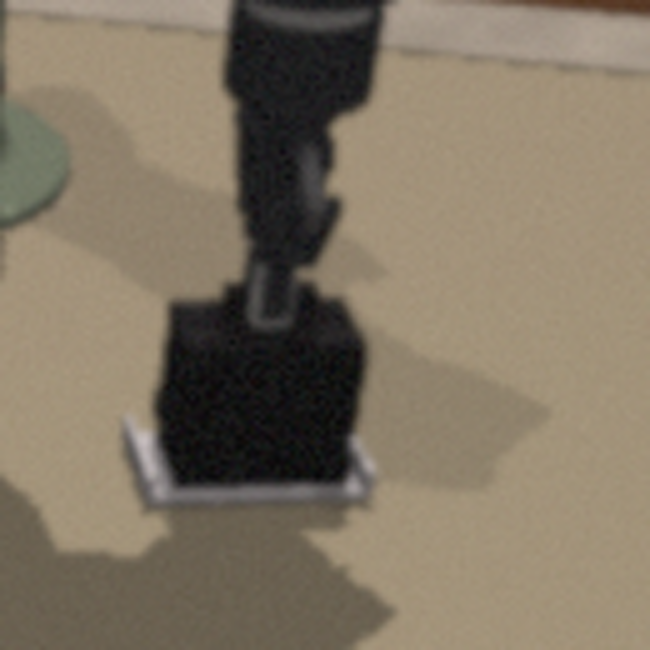

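```bash
python3 - <<'E'
from trays import *
open_gripper(); p=read_state()["eef_pos"]; movel([p[0],p[1],200],max_speed=120)
c=camera("wrist"); P=cloud(c); Z=P[...,2]; save("wrist31.png",c["image"],(180,80,340,280),3)
def frame(c,P,C=C0):
    x=(P[...,:2]-C)@np.array([np.cos(CA),np.sin(CA)]); y=(P[...,:2]-C)@np.array([-np.sin(CA),np.cos(CA)]); return x,y
x,y=frame(c,P); m=(abs(x)<65)&(abs(y)<45)&(Z>90)&(Z<101); print("cover plate",np.round(rect(P[m][:,:2]),1),(np.array(rect(P[m][:,:2])[:2])-C0).round(1),np.median(Z[m]))
m=(abs(x)<65)&(abs(y)<45)&(Z>110)&(Z<125); print("bar",np.round(rect(P[m][:,:2]),1),np.median(Z[m]))
s=read_state(); q=s["qpos"].copy(); q[0]+=0.8; goto_joints(q)
c=camera("top");P=cloud(c);Z=P[...,2]; save("top31.png",c["image"]); x,y=frame(c,P)
m=(abs(x)<65)&(abs(y)<45)&(Z>90)&(Z<101); print("top cover plate",np.round(rect(P[m][:,:2]),1),np.median(Z[m]))
for nm,ctr,z0,z1 in (("big",(341,-345),66,85),("small",(350,-246),58,75)):
    k=(Z>z0)&(Z<z1)&(abs(P[...,0]-ctr[0])<50)&(abs(P[...,1]-ctr[1])<50); w=P[k]; print(nm,np.round(rect(w[:,:2]),1),np.median(w[:,2]))
save("scene31.png",camera("scene")["image"],(320,90,450,220),5); print(read_state()["time"])
E
```

```text
cover plate [349.  290.6  95.7  56.1 -71.3] [-1.   1.1] 95.95770240208734
bar [349.  290.8  49.5  13.9 -70.9] 117.66218264375183
top cover plate [347.3 290.7  97.2  56.1 -71.3] 96.47607831355936
big [ 340.5 -345.2   46.3   46.    60. ] 73.50564855138953
small [ 347.9 -245.3   39.8   39.4   58.1] 65.12338918715284
109.5083
```

View pics/wrist31.png

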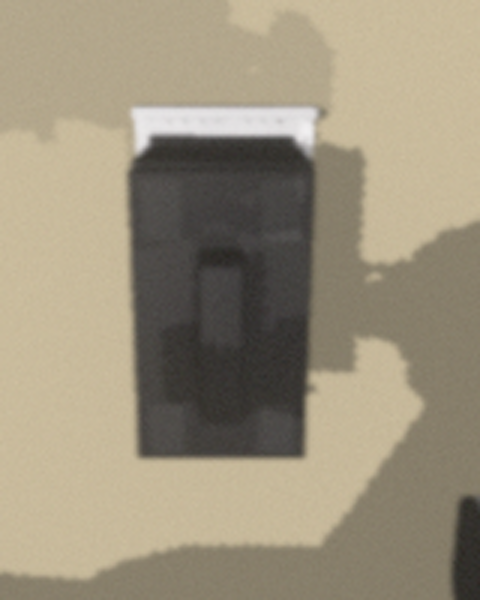

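View pics/scene31.png

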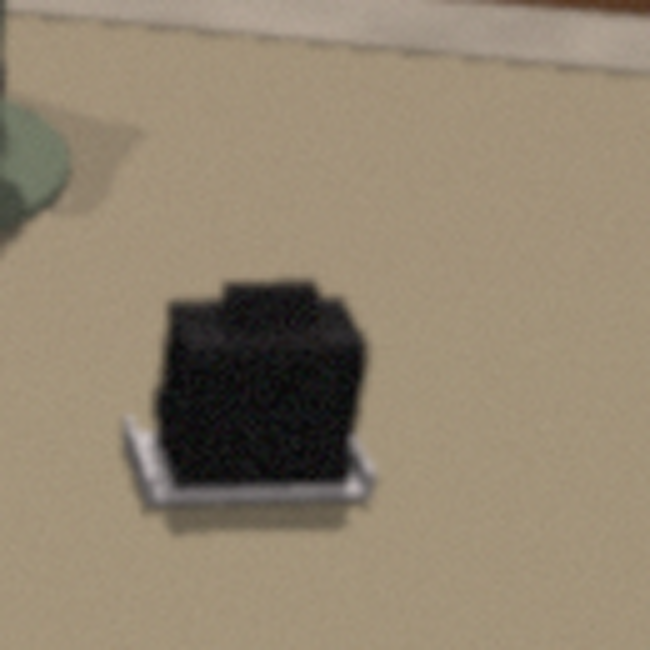

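View pics/top31.png

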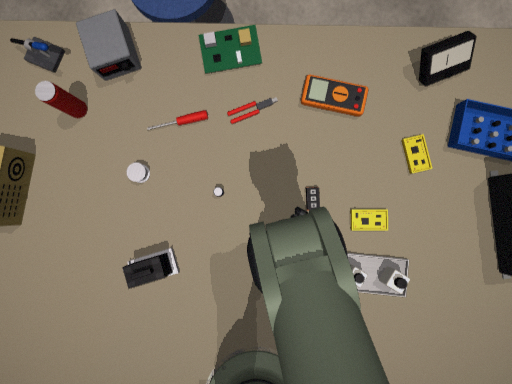

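```bash
python3 - <<'E'
from workcell import *
wait(0.5); print(read_state()["ft_force"].round(1)); finish_job()
E
```

```text
[ 0.1 -0.4 -0.2]
the job is handed in; nothing more can be done
```

I handed the job in at about 110 s. Both bottles stand in the spill tray, all five trays are piled on the carrier, and the cover is on top; no verdict came back.

**What happened:** I stood both bottles up first, then stacked the trays. Tray 2 was knocked off the pile and ended up leaning against it, so I gripped it by its free end, laid it flat and restacked it. Tray 3 had landed about 3 mm off, so I regripped and recentred it.

**Last checks:**
- **Bottles:** both are upright, with body tops at 73.5 mm and 65.1 mm.
- **Cover:** the plate top is level at 96 mm, within 0.1° of the carrier's axis.
- **Bench:** the loose things look to be where they started, and the force on the gripper was about zero.

**Disagreements:**
- The wrist camera puts the cover 1.5 mm from the carrier's centre, and the top camera about 3 mm; both are inside the 9 mm limit.
- Tray 1, at the bottom, was last measured about 3 mm off along the carrier, still within limits. I could not measure it again under the pile.

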